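# Load the jar turntable and run it past the counter

### The arm

A 7-joint arm with a two-finger parallel gripper is mounted at the origin on the work surface. World frame = base frame: x ahead of the robot, y to its left, z up, the work surface at z = 0. Lengths are in mm, angles in rad, forces in N, time in s.
With the tool pointing down it reaches from about 425 to 950 mm from the base axis. Payload 4.7 kg.
Tool frame: the origin (TCP) lies where the fingers leave the gripper's body, on its centre line; the fingertips stand 70 mm ahead of it and the grasp point (between the pads) lies 51 mm ahead of it (ctrl.hold_point_z is the distance from the TCP to the grasp point, in mm); z points along the fingers, y is the line along which they close (so a half turn about z gives the same grasp; the last joint's range is limited). The gripper opens to 87 mm and grips with 3 to 60 N. Pads are 19 mm wide; open, the fingers measure 117 mm over their backs; the gripper's body (75 mm by 190 mm) begins 51 mm behind the grasp point.
Start: joints at [-0.029, 0.469, -0.049, 1.532, 0.024, 1.141, -0.082], TCP at [675.013, 0.043, 292.273] pointing down, gripper open.
Joint ranges: [-2.59, 2.59], [-0.33, 1.99], [-1.39, 1.29], [0.1, 2.45], [-1.04, 4.18], [0.21, 1.99], [-2.66, 2.66]. Speed limits (rad/s): [2.57, 2.57, 3.14, 3.14, 3.14, 3.14, 3.14].

### API

Orientations are given as a unit quaternion [w, x, y, z].
In Python, from rig import ctrl gives the robot as it stands. The module is installed in compiled form; this text tells all that it offers.
- The arm moves only by the tool play_rows, never from a script. Its argument "steps" is text: rows parted by semicolons, each of 7 numbers parted by spaces: the shift along the tool's x, y, z in m, then the turn, a rotation vector about the tool's x, y, z in degrees, then the opening, from 0 (shut) to 1 (fully open). In form: dx dy dz rx ry rz claw; .... A call has 1 to 5 rows; each row is the pose to reach, as a shift and turn from the pose commanded when the call began, along the tool's axes at that moment; what a row does not reach only later rows make up. A row lasts 1/12 s, in which the tool goes at most 41.7 mm and 7.16 degrees, less where a joint would pass 70% of its speed; a pose out of reach is approached as far as the arm can. A call with a gripper value outside its range is refused whole. The fingers move at their own pace and stop on an object; "grip_force" is the grip in N (left out, the last holds). Time passes only in rows, so rows that repeat a pose let the fingers close. It gives the time, the measured TCP pose, the force, the opening and the grip force at its end, in the units of the state.
- ctrl.sense(): the state, without advancing time (a new reading comes with each control period).
- ctrl.camera(name): name is "scene" or "side" or "wrist"; returns a dict with "img" (400x640x3 uint8, red, green, blue), "z_map" (400x640 float32, mm along the optical axis (not along the pixel's ray), 0 where there is no reading), "camera_matrix" (3x3 intrinsics, pixels), "xyz" and "rotation" of the camera in the world. Camera axes: x right, y down, z forward; pixel columns grow to the right and rows downward; lengths in mm; the calibration is good to about 2 mm. A picture is of the moment at which its call begins.
- ctrl.job_done(): hands the job in; it is judged then, once.
Trained networks look in a picture, given as the dict that the camera call returned (one of the last four; its "shot" number tells which), for a name from the list of things; names that differ only in an ending like _2 or _b are one class to them, and where a whole thing is asked for, a point or a joint stands for the part that bears it (a point fixed in the world has none). Each returns a list of dicts, best first, with "conf" (0 to 1); they miss things now and then, are a little off and sometimes report something else, mostly with a low value. They report only what shows in the picture. A call takes as long as a camera call.
- ctrl.spot_in(picture, label): "point" ([x, y, z] in mm, in world coordinates, good to about 4 mm: the middle of the surface that is visible of it).
- ctrl.pinpoint(picture, label): "point" ([x, y, z] in mm, in world coordinates, good to about 4 mm: a listed point, or the origin of a listed thing).
The state is a dict: "clock": time; "qpos": joint angles; "dq": joint speeds; "tau": joint torques, N m; "ee_pos": TCP position; "orientation": TCP orientation; "ft_force": force on the tool from outside, world axes, zero at the start; "torque": the same for the moment, N m; "width": finger opening in mm; "finger_force": force on a finger pad.
Only numpy, scipy, OpenCV 4.12 (cv2) and the standard library are available. Lean on these libraries where they do the work, as an engineer would, in place of code of your own. Each camera call takes 0.05 s, during which the arm holds its last target. There are 200 camera calls.

### The job

Some pockets of the tinting bench's turntable have no sample jar: stand a spare jar upright in each empty pocket, leaving the jars already loaded in their pockets, and drop exactly one steel mixing slug into every jar on the turntable. Leave the handle at the red pointer while you load; once all five pockets are complete, take the red handle round one full turn, either way, so that every jar passes the counter, and leave it at the pointer again. Surplus jars may stay on the bench; do not disturb the tape roll and the tin.

Things in the scene. Friction and masses are not known exactly. Their poses are not given: they have to be found in the camera images.
- turntable (a joint): angle of the turntable about its upright axis, rad, positive counter-clockwise from above. Starts at 0 with the red handle next to the red pointer block of the stand; +6.28 or -6.28 is one full turn, handle at the pointer again. No stop is met within two turns either way; it has no spring, stays where left, and needs about 4 N at the handle to turn
- axis (a point): centre of the turntable's grey deck (272 mm disc), on its upper face, 30 mm above the bench. x points from the axis to the handle, z up; turns with the deck. Just outside the deck's edge the fixed stand carries a red pointer block, 26 mm high, 150 mm from the axis, and opposite it a black counter box, 50 mm high, 160 mm from the axis
- handle_top (a point): top centre of the turntable's red upright round handle, 18 mm across and 75 mm tall above the deck (top 105 mm above the bench), 90 mm from the axis; a sleeve that spins freely on its pin, so a gripper can hold it and keep its own heading all the way round
- pocket1 (a point): pocket 1 of the turntable: point at the centre of its floor, level with the deck, 90 mm from the axis and 60 degrees counter-clockwise from the handle. Square pocket 60 x 60 mm inside with blue walls 4 mm thick and 14 mm high and a black floor, sides radial and tangential; axes as axis
- pocket2 (a point): pocket 2 of the turntable: point at the centre of its floor, level with the deck, 90 mm from the axis and 120 degrees counter-clockwise from the handle. Square pocket 60 x 60 mm inside with blue walls 4 mm thick and 14 mm high and a black floor, sides radial and tangential; axes as axis
- pocket3 (a point): pocket 3 of the turntable: point at the centre of its floor, level with the deck, 90 mm from the axis and 180 degrees counter-clockwise from the handle. Square pocket 60 x 60 mm inside with blue walls 4 mm thick and 14 mm high and a black floor, sides radial and tangential; axes as axis
- pocket4 (a point): pocket 4 of the turntable: point at the centre of its floor, level with the deck, 90 mm from the axis and 240 degrees counter-clockwise from the handle. Square pocket 60 x 60 mm inside with blue walls 4 mm thick and 14 mm high and a black floor, sides radial and tangential; axes as axis
- pocket5 (a point): pocket 5 of the turntable: point at the centre of its floor, level with the deck, 90 mm from the axis and 300 degrees counter-clockwise from the handle. Square pocket 60 x 60 mm inside with blue walls 4 mm thick and 14 mm high and a black floor, sides radial and tangential; axes as axis
- loaded1: jar already standing in pocket 1 at the start, or absent (None) if that pocket is empty: white open plastic sample jar, round, straight-walled, 54 mm across, 55 mm tall, walls 4 mm, bottom 4 mm, open at the top (mouth 46 mm), 60 g (varies); origin at the centre of its underside, z out of the mouth
- loaded2: jar already standing in pocket 2 at the start, or absent (None) if that pocket is empty: white open plastic sample jar, round, straight-walled, 54 mm across, 55 mm tall, walls 4 mm, bottom 4 mm, open at the top (mouth 46 mm), 60 g (varies); origin at the centre of its underside, z out of the mouth
- loaded3: jar already standing in pocket 3 at the start, or absent (None) if that pocket is empty: white open plastic sample jar, round, straight-walled, 54 mm across, 55 mm tall, walls 4 mm, bottom 4 mm, open at the top (mouth 46 mm), 60 g (varies); origin at the centre of its underside, z out of the mouth
- loaded4: jar already standing in pocket 4 at the start, or absent (None) if that pocket is empty: white open plastic sample jar, round, straight-walled, 54 mm across, 55 mm tall, walls 4 mm, bottom 4 mm, open at the top (mouth 46 mm), 60 g (varies); origin at the centre of its underside, z out of the mouth
- loaded5: jar already standing in pocket 5 at the start, or absent (None) if that pocket is empty: white open plastic sample jar, round, straight-walled, 54 mm across, 55 mm tall, walls 4 mm, bottom 4 mm, open at the top (mouth 46 mm), 60 g (varies); origin at the centre of its underside, z out of the mouth
- spare1: spare jar, at the start standing upright on the cardboard mat on the bench: white open plastic sample jar, round, straight-walled, 54 mm across, 55 mm tall, walls 4 mm, bottom 4 mm, open at the top (mouth 46 mm), 60 g (varies); origin at the centre of its underside, z out of the mouth
- spare2: spare jar, at the start standing upright on the cardboard mat on the bench: white open plastic sample jar, round, straight-walled, 54 mm across, 55 mm tall, walls 4 mm, bottom 4 mm, open at the top (mouth 46 mm), 60 g (varies); origin at the centre of its underside, z out of the mouth
- spare3: spare jar, at the start standing upright on the cardboard mat on the bench: white open plastic sample jar, round, straight-walled, 54 mm across, 55 mm tall, walls 4 mm, bottom 4 mm, open at the top (mouth 46 mm), 60 g (varies); origin at the centre of its underside, z out of the mouth
- spare4: spare jar, at the start standing upright on the cardboard mat on the bench: white open plastic sample jar, round, straight-walled, 54 mm across, 55 mm tall, walls 4 mm, bottom 4 mm, open at the top (mouth 46 mm), 60 g (varies); origin at the centre of its underside, z out of the mouth
- slug1: dark steel hexagonal mixing slug with a small brass dot on top, 22 mm across flats, 25 mm across corners, 18 mm tall, 50 g; origin at the centre of its underside, z along the hexagon's axis, its own x axis square to one pair of flats; at the start on the green mat on the bench, flat
- slug2: dark steel hexagonal mixing slug with a small brass dot on top, 22 mm across flats, 25 mm across corners, 18 mm tall, 50 g; origin at the centre of its underside, z along the hexagon's axis, its own x axis square to one pair of flats; at the start on the green mat on the bench, flat
- slug3: dark steel hexagonal mixing slug with a small brass dot on top, 22 mm across flats, 25 mm across corners, 18 mm tall, 50 g; origin at the centre of its underside, z along the hexagon's axis, its own x axis square to one pair of flats; at the start on the green mat on the bench, flat
- slug4: dark steel hexagonal mixing slug with a small brass dot on top, 22 mm across flats, 25 mm across corners, 18 mm tall, 50 g; origin at the centre of its underside, z along the hexagon's axis, its own x axis square to one pair of flats; at the start on the green mat on the bench, flat
- slug5: dark steel hexagonal mixing slug with a small brass dot on top, 22 mm across flats, 25 mm across corners, 18 mm tall, 50 g; origin at the centre of its underside, z along the hexagon's axis, its own x axis square to one pair of flats; at the start on the green mat on the bench, flat
- tape: bystander, not part of the job: roll of yellow masking tape, 90 mm across, 25 mm tall, lying flat; origin at its underside
- tin: bystander, not part of the job: closed steel paint tin with a red band, 72 mm across, 85 mm tall; origin at its underside

How it is judged (in metres and radians):
On the way, in this order (a step that is already met when the one before it is completed fails the run):
1. every pocket holds an upright jar and every one of these jars one slug, the handle still within 0.5 rad of the pointer (((distance between loaded1 and pocket1 below 0.012 m and angle between loaded1's own z axis and vertical below 0.15 rad) or (distance between loaded2 and pocket1 below 0.012 m and angle between loaded2's own z axis and vertical below 0.15 rad) or (distance between loaded3 and pocket1 below 0.012 m and angle between loaded3's own z axis and vertical below 0.15 rad) or (distance between loaded4 and pocket1 below 0.012 m and angle between loaded4's own z axis and vertical below 0.15 rad) or (distance between loaded5 and pocket1 below 0.012 m and angle between loaded5's own z axis and vertical below 0.15 rad) or (distance between spare1 and pocket1 below 0.012 m and angle between spare1's own z axis and vertical below 0.15 rad) or (distance between spare2 and pocket1 below 0.012 m and angle between spare2's own z axis and vertical below 0.15 rad) or (distance between spare3 and pocket1 below 0.012 m and angle between spare3's own z axis and vertical below 0.15 rad) or (distance between spare4 and pocket1 below 0.012 m and angle between spare4's own z axis and vertical below 0.15 rad)) and ((distance between loaded1 and pocket2 below 0.012 m and angle between loaded1's own z axis and vertical below 0.15 rad) or (distance between loaded2 and pocket2 below 0.012 m and angle between loaded2's own z axis and vertical below 0.15 rad) or (distance between loaded3 and pocket2 below 0.012 m and angle between loaded3's own z axis and vertical below 0.15 rad) or (distance between loaded4 and pocket2 below 0.012 m and angle between loaded4's own z axis and vertical below 0.15 rad) or (distance between loaded5 and pocket2 below 0.012 m and angle between loaded5's own z axis and vertical below 0.15 rad) or (distance between spare1 and pocket2 below 0.012 m and angle between spare1's own z axis and vertical below 0.15 rad) or (distance between spare2 and pocket2 below 0.012 m and angle between spare2's own z axis and vertical below 0.15 rad) or (distance between spare3 and pocket2 below 0.012 m and angle between spare3's own z axis and vertical below 0.15 rad) or (distance between spare4 and pocket2 below 0.012 m and angle between spare4's own z axis and vertical below 0.15 rad)) and ((distance between loaded1 and pocket3 below 0.012 m and angle between loaded1's own z axis and vertical below 0.15 rad) or (distance between loaded2 and pocket3 below 0.012 m and angle between loaded2's own z axis and vertical below 0.15 rad) or (distance between loaded3 and pocket3 below 0.012 m and angle between loaded3's own z axis and vertical below 0.15 rad) or (distance between loaded4 and pocket3 below 0.012 m and angle between loaded4's own z axis and vertical below 0.15 rad) or (distance between loaded5 and pocket3 below 0.012 m and angle between loaded5's own z axis and vertical below 0.15 rad) or (distance between spare1 and pocket3 below 0.012 m and angle between spare1's own z axis and vertical below 0.15 rad) or (distance between spare2 and pocket3 below 0.012 m and angle between spare2's own z axis and vertical below 0.15 rad) or (distance between spare3 and pocket3 below 0.012 m and angle between spare3's own z axis and vertical below 0.15 rad) or (distance between spare4 and pocket3 below 0.012 m and angle between spare4's own z axis and vertical below 0.15 rad)) and ((distance between loaded1 and pocket4 below 0.012 m and angle between loaded1's own z axis and vertical below 0.15 rad) or (distance between loaded2 and pocket4 below 0.012 m and angle between loaded2's own z axis and vertical below 0.15 rad) or (distance between loaded3 and pocket4 below 0.012 m and angle between loaded3's own z axis and vertical below 0.15 rad) or (distance between loaded4 and pocket4 below 0.012 m and angle between loaded4's own z axis and vertical below 0.15 rad) or (distance between loaded5 and pocket4 below 0.012 m and angle between loaded5's own z axis and vertical below 0.15 rad) or (distance between spare1 and pocket4 below 0.012 m and angle between spare1's own z axis and vertical below 0.15 rad) or (distance between spare2 and pocket4 below 0.012 m and angle between spare2's own z axis and vertical below 0.15 rad) or (distance between spare3 and pocket4 below 0.012 m and angle between spare3's own z axis and vertical below 0.15 rad) or (distance between spare4 and pocket4 below 0.012 m and angle between spare4's own z axis and vertical below 0.15 rad)) and ((distance between loaded1 and pocket5 below 0.012 m and angle between loaded1's own z axis and vertical below 0.15 rad) or (distance between loaded2 and pocket5 below 0.012 m and angle between loaded2's own z axis and vertical below 0.15 rad) or (distance between loaded3 and pocket5 below 0.012 m and angle between loaded3's own z axis and vertical below 0.15 rad) or (distance between loaded4 and pocket5 below 0.012 m and angle between loaded4's own z axis and vertical below 0.15 rad) or (distance between loaded5 and pocket5 below 0.012 m and angle between loaded5's own z axis and vertical below 0.15 rad) or (distance between spare1 and pocket5 below 0.012 m and angle between spare1's own z axis and vertical below 0.15 rad) or (distance between spare2 and pocket5 below 0.012 m and angle between spare2's own z axis and vertical below 0.15 rad) or (distance between spare3 and pocket5 below 0.012 m and angle between spare3's own z axis and vertical below 0.15 rad) or (distance between spare4 and pocket5 below 0.012 m and angle between spare4's own z axis and vertical below 0.15 rad)) and ((horizontal distance between slug1 and pocket1 below 0.027 m and z of slug1 in the frame of pocket1 below 0.04 m) or (horizontal distance between slug2 and pocket1 below 0.027 m and z of slug2 in the frame of pocket1 below 0.04 m) or (horizontal distance between slug3 and pocket1 below 0.027 m and z of slug3 in the frame of pocket1 below 0.04 m) or (horizontal distance between slug4 and pocket1 below 0.027 m and z of slug4 in the frame of pocket1 below 0.04 m) or (horizontal distance between slug5 and pocket1 below 0.027 m and z of slug5 in the frame of pocket1 below 0.04 m)) and ((horizontal distance between slug1 and pocket2 below 0.027 m and z of slug1 in the frame of pocket2 below 0.04 m) or (horizontal distance between slug2 and pocket2 below 0.027 m and z of slug2 in the frame of pocket2 below 0.04 m) or (horizontal distance between slug3 and pocket2 below 0.027 m and z of slug3 in the frame of pocket2 below 0.04 m) or (horizontal distance between slug4 and pocket2 below 0.027 m and z of slug4 in the frame of pocket2 below 0.04 m) or (horizontal distance between slug5 and pocket2 below 0.027 m and z of slug5 in the frame of pocket2 below 0.04 m)) and ((horizontal distance between slug1 and pocket3 below 0.027 m and z of slug1 in the frame of pocket3 below 0.04 m) or (horizontal distance between slug2 and pocket3 below 0.027 m and z of slug2 in the frame of pocket3 below 0.04 m) or (horizontal distance between slug3 and pocket3 below 0.027 m and z of slug3 in the frame of pocket3 below 0.04 m) or (horizontal distance between slug4 and pocket3 below 0.027 m and z of slug4 in the frame of pocket3 below 0.04 m) or (horizontal distance between slug5 and pocket3 below 0.027 m and z of slug5 in the frame of pocket3 below 0.04 m)) and ((horizontal distance between slug1 and pocket4 below 0.027 m and z of slug1 in the frame of pocket4 below 0.04 m) or (horizontal distance between slug2 and pocket4 below 0.027 m and z of slug2 in the frame of pocket4 below 0.04 m) or (horizontal distance between slug3 and pocket4 below 0.027 m and z of slug3 in the frame of pocket4 below 0.04 m) or (horizontal distance between slug4 and pocket4 below 0.027 m and z of slug4 in the frame of pocket4 below 0.04 m) or (horizontal distance between slug5 and pocket4 below 0.027 m and z of slug5 in the frame of pocket4 below 0.04 m)) and ((horizontal distance between slug1 and pocket5 below 0.027 m and z of slug1 in the frame of pocket5 below 0.04 m) or (horizontal distance between slug2 and pocket5 below 0.027 m and z of slug2 in the frame of pocket5 below 0.04 m) or (horizontal distance between slug3 and pocket5 below 0.027 m and z of slug3 in the frame of pocket5 below 0.04 m) or (horizontal distance between slug4 and pocket5 below 0.027 m and z of slug4 in the frame of pocket5 below 0.04 m) or (horizontal distance between slug5 and pocket5 below 0.027 m and z of slug5 in the frame of pocket5 below 0.04 m)) and value of joint turntable between -0.5 and 0.5 rad), for 0.2 s.
2. the turntable is half way round ((value of joint turntable above 2.9 rad or value of joint turntable below -2.9 rad)).
3. the turntable has made one full turn (6.28 rad either way, to 0.2 rad) ((value of joint turntable between 6.08319 and 6.48319 rad or value of joint turntable between -6.48319 and -6.08319 rad)), for 0.2 s.
At the end, for the whole second after the job is handed in: all five pockets hold an upright jar (underside within 12 mm of the pocket's floor centre, tilt under 0.15 rad), each with one slug inside (underside centre less than 40 mm above the pocket floor, within 27 mm of its centre), and the turntable is at rest one full turn (to 0.2 rad) from its start (((distance between loaded1 and pocket1 below 0.012 m and angle between loaded1's own z axis and vertical below 0.15 rad) or (distance between loaded2 and pocket1 below 0.012 m and angle between loaded2's own z axis and vertical below 0.15 rad) or (distance between loaded3 and pocket1 below 0.012 m and angle between loaded3's own z axis and vertical below 0.15 rad) or (distance between loaded4 and pocket1 below 0.012 m and angle between loaded4's own z axis and vertical below 0.15 rad) or (distance between loaded5 and pocket1 below 0.012 m and angle between loaded5's own z axis and vertical below 0.15 rad) or (distance between spare1 and pocket1 below 0.012 m and angle between spare1's own z axis and vertical below 0.15 rad) or (distance between spare2 and pocket1 below 0.012 m and angle between spare2's own z axis and vertical below 0.15 rad) or (distance between spare3 and pocket1 below 0.012 m and angle between spare3's own z axis and vertical below 0.15 rad) or (distance between spare4 and pocket1 below 0.012 m and angle between spare4's own z axis and vertical below 0.15 rad)) and ((distance between loaded1 and pocket2 below 0.012 m and angle between loaded1's own z axis and vertical below 0.15 rad) or (distance between loaded2 and pocket2 below 0.012 m and angle between loaded2's own z axis and vertical below 0.15 rad) or (distance between loaded3 and pocket2 below 0.012 m and angle between loaded3's own z axis and vertical below 0.15 rad) or (distance between loaded4 and pocket2 below 0.012 m and angle between loaded4's own z axis and vertical below 0.15 rad) or (distance between loaded5 and pocket2 below 0.012 m and angle between loaded5's own z axis and vertical below 0.15 rad) or (distance between spare1 and pocket2 below 0.012 m and angle between spare1's own z axis and vertical below 0.15 rad) or (distance between spare2 and pocket2 below 0.012 m and angle between spare2's own z axis and vertical below 0.15 rad) or (distance between spare3 and pocket2 below 0.012 m and angle between spare3's own z axis and vertical below 0.15 rad) or (distance between spare4 and pocket2 below 0.012 m and angle between spare4's own z axis and vertical below 0.15 rad)) and ((distance between loaded1 and pocket3 below 0.012 m and angle between loaded1's own z axis and vertical below 0.15 rad) or (distance between loaded2 and pocket3 below 0.012 m and angle between loaded2's own z axis and vertical below 0.15 rad) or (distance between loaded3 and pocket3 below 0.012 m and angle between loaded3's own z axis and vertical below 0.15 rad) or (distance between loaded4 and pocket3 below 0.012 m and angle between loaded4's own z axis and vertical below 0.15 rad) or (distance between loaded5 and pocket3 below 0.012 m and angle between loaded5's own z axis and vertical below 0.15 rad) or (distance between spare1 and pocket3 below 0.012 m and angle between spare1's own z axis and vertical below 0.15 rad) or (distance between spare2 and pocket3 below 0.012 m and angle between spare2's own z axis and vertical below 0.15 rad) or (distance between spare3 and pocket3 below 0.012 m and angle between spare3's own z axis and vertical below 0.15 rad) or (distance between spare4 and pocket3 below 0.012 m and angle between spare4's own z axis and vertical below 0.15 rad)) and ((distance between loaded1 and pocket4 below 0.012 m and angle between loaded1's own z axis and vertical below 0.15 rad) or (distance between loaded2 and pocket4 below 0.012 m and angle between loaded2's own z axis and vertical below 0.15 rad) or (distance between loaded3 and pocket4 below 0.012 m and angle between loaded3's own z axis and vertical below 0.15 rad) or (distance between loaded4 and pocket4 below 0.012 m and angle between loaded4's own z axis and vertical below 0.15 rad) or (distance between loaded5 and pocket4 below 0.012 m and angle between loaded5's own z axis and vertical below 0.15 rad) or (distance between spare1 and pocket4 below 0.012 m and angle between spare1's own z axis and vertical below 0.15 rad) or (distance between spare2 and pocket4 below 0.012 m and angle between spare2's own z axis and vertical below 0.15 rad) or (distance between spare3 and pocket4 below 0.012 m and angle between spare3's own z axis and vertical below 0.15 rad) or (distance between spare4 and pocket4 below 0.012 m and angle between spare4's own z axis and vertical below 0.15 rad)) and ((distance between loaded1 and pocket5 below 0.012 m and angle between loaded1's own z axis and vertical below 0.15 rad) or (distance between loaded2 and pocket5 below 0.012 m and angle between loaded2's own z axis and vertical below 0.15 rad) or (distance between loaded3 and pocket5 below 0.012 m and angle between loaded3's own z axis and vertical below 0.15 rad) or (distance between loaded4 and pocket5 below 0.012 m and angle between loaded4's own z axis and vertical below 0.15 rad) or (distance between loaded5 and pocket5 below 0.012 m and angle between loaded5's own z axis and vertical below 0.15 rad) or (distance between spare1 and pocket5 below 0.012 m and angle between spare1's own z axis and vertical below 0.15 rad) or (distance between spare2 and pocket5 below 0.012 m and angle between spare2's own z axis and vertical below 0.15 rad) or (distance between spare3 and pocket5 below 0.012 m and angle between spare3's own z axis and vertical below 0.15 rad) or (distance between spare4 and pocket5 below 0.012 m and angle between spare4's own z axis and vertical below 0.15 rad)) and ((horizontal distance between slug1 and pocket1 below 0.027 m and z of slug1 in the frame of pocket1 below 0.04 m) or (horizontal distance between slug2 and pocket1 below 0.027 m and z of slug2 in the frame of pocket1 below 0.04 m) or (horizontal distance between slug3 and pocket1 below 0.027 m and z of slug3 in the frame of pocket1 below 0.04 m) or (horizontal distance between slug4 and pocket1 below 0.027 m and z of slug4 in the frame of pocket1 below 0.04 m) or (horizontal distance between slug5 and pocket1 below 0.027 m and z of slug5 in the frame of pocket1 below 0.04 m)) and ((horizontal distance between slug1 and pocket2 below 0.027 m and z of slug1 in the frame of pocket2 below 0.04 m) or (horizontal distance between slug2 and pocket2 below 0.027 m and z of slug2 in the frame of pocket2 below 0.04 m) or (horizontal distance between slug3 and pocket2 below 0.027 m and z of slug3 in the frame of pocket2 below 0.04 m) or (horizontal distance between slug4 and pocket2 below 0.027 m and z of slug4 in the frame of pocket2 below 0.04 m) or (horizontal distance between slug5 and pocket2 below 0.027 m and z of slug5 in the frame of pocket2 below 0.04 m)) and ((horizontal distance between slug1 and pocket3 below 0.027 m and z of slug1 in the frame of pocket3 below 0.04 m) or (horizontal distance between slug2 and pocket3 below 0.027 m and z of slug2 in the frame of pocket3 below 0.04 m) or (horizontal distance between slug3 and pocket3 below 0.027 m and z of slug3 in the frame of pocket3 below 0.04 m) or (horizontal distance between slug4 and pocket3 below 0.027 m and z of slug4 in the frame of pocket3 below 0.04 m) or (horizontal distance between slug5 and pocket3 below 0.027 m and z of slug5 in the frame of pocket3 below 0.04 m)) and ((horizontal distance between slug1 and pocket4 below 0.027 m and z of slug1 in the frame of pocket4 below 0.04 m) or (horizontal distance between slug2 and pocket4 below 0.027 m and z of slug2 in the frame of pocket4 below 0.04 m) or (horizontal distance between slug3 and pocket4 below 0.027 m and z of slug3 in the frame of pocket4 below 0.04 m) or (horizontal distance between slug4 and pocket4 below 0.027 m and z of slug4 in the frame of pocket4 below 0.04 m) or (horizontal distance between slug5 and pocket4 below 0.027 m and z of slug5 in the frame of pocket4 below 0.04 m)) and ((horizontal distance between slug1 and pocket5 below 0.027 m and z of slug1 in the frame of pocket5 below 0.04 m) or (horizontal distance between slug2 and pocket5 below 0.027 m and z of slug2 in the frame of pocket5 below 0.04 m) or (horizontal distance between slug3 and pocket5 below 0.027 m and z of slug3 in the frame of pocket5 below 0.04 m) or (horizontal distance between slug4 and pocket5 below 0.027 m and z of slug4 in the frame of pocket5 below 0.04 m) or (horizontal distance between slug5 and pocket5 below 0.027 m and z of slug5 in the frame of pocket5 below 0.04 m)) and (value of joint turntable between 6.08319 and 6.48319 rad or value of joint turntable between -6.48319 and -6.08319 rad) and velocity of joint turntable between -0.05 and 0.05 rad/s); the robot touches nothing.
It fails at once if a jar that was already loaded is taken out of its pocket (distance between loaded1 and pocket1 above 0.04 m or distance between loaded2 and pocket2 above 0.04 m or distance between loaded3 and pocket3 above 0.04 m or distance between loaded4 and pocket4 above 0.04 m or distance between loaded5 and pocket5 above 0.04 m).
It fails at once if a bystander is moved more than 30 mm (distance of any of tape, tin from where it was at the start of the episode above 0.03 m).
Of loaded1, loaded2, loaded3, loaded4, loaded5 only 1 to 3 are there at a start; the rules pass over those that are not, and their reading is None.
At some moment in a run one of spare1, spare2, spare3, spare4, slug1, slug2, slug3, slug4, slug5 may be knocked a few centimetres aside while the robot is not near it.
It also fails if it takes over 210 s, if anything falls off the work surface, if the arm or the gripper's body presses on something with over 40 N, if the wrist force passes 120 N, or if a joint passes its speed limit or range.

## Working session

There is one attempt and no reset: what is moved stays moved. The work goes in short steps, Python scripts to look and compute and a tool call to move; the robot and the scene stay as the last step left them, time stands still between calls to the robot, and variables do not carry over. Pictures are saved under pics/ and viewed, at most 14 in all, crops included, and the job is handed in when it is done.

Besides the shell and the picture viewer there is one more tool, called as name(argument=value, ...) on one line, values as JSON. play_rows: Moves the arm, as the interface text tells. Its arguments: {"type":"object","properties":{"steps":{"type":"string"},"grip_force":{"type":"number"}},"required":["steps"]}

```bash
mkdir -p pics; cat > h.py <<'E'
import numpy as np, cv2, json
from rig import ctrl
from scipy.spatial.transform import Rotation as R
def rot():
    q=ctrl.sense()["orientation"]; return R.from_quat([q[1],q[2],q[3],q[0]]).as_matrix()
def save(p,n): cv2.imwrite("pics/%s.png"%n,p["img"][:,:,::-1])
def proj(p,X):
    Rm=np.array(p["rotation"]);
    if Rm.size==4: Rm=R.from_quat(np.roll(Rm,-1)).as_matrix()
    c=Rm.T@(np.array(X)-np.array(p["xyz"])); k=np.array(p["camera_matrix"])@c; return k[:2]/k[2]
def cloud(p):
    Rm=np.array(p["rotation"])
    if Rm.size==4: Rm=R.from_quat(np.roll(Rm,-1)).as_matrix()
    z=p["z_map"]; K=np.array(p["camera_matrix"]); v,u=np.mgrid[0:z.shape[0],0:z.shape[1]]
    c=np.stack([(u-K[0,2])/K[0,0]*z,(v-K[1,2])/K[1,1]*z,z],-1)
    return c@Rm.T+np.array(p["xyz"])
E
python3 - <<'E'
from h import *
print(np.round(rot(),3))
for n in ["scene","side","wrist"]:
    p=ctrl.camera(n); save(p,n+"0"); print(n,np.round(p["xyz"]),np.round(p["rotation"],2).tolist(),np.round(p["camera_matrix"],0).tolist())
    for l in ["axis","handle_top","pocket1","pocket2","pocket3","pocket4","pocket5","loaded1","spare1","slug1","tape","tin"]:
        print(l,[(np.round(d["point"]).astype(int).tolist(),round(d["conf"],2)) for d in ctrl.pinpoint(p,l)])
E
```

```text
[[ 0.     1.    -0.002]
 [ 1.    -0.    -0.   ]
 [-0.    -0.002 -1.   ]]
scene [1339. -481.  679.] [-0.41, 0.76, 0.45, -0.24] [[493.0, 0.0, 317.0], [0.0, 493.0, 198.0], [0.0, 0.0, 1.0]]
axis [([546, 196, 28], 0.74)]
handle_top [([470, 158, 109], 0.82)]
pocket1 [([625, 154, 30], 0.94), ([631, 244, 32], 0.92), ([473, 245, 27], 0.8), ([545, 106, 32], 0.79), ([549, 286, 27], 0.59)]
pocket2 [([625, 154, 30], 0.94), ([631, 244, 32], 0.92), ([473, 245, 27], 0.8), ([545, 106, 32], 0.79), ([549, 286, 27], 0.59)]
pocket3 [([625, 154, 30], 0.94), ([631, 244, 32], 0.92), ([473, 245, 27], 0.8), ([545, 106, 32], 0.79), ([549, 286, 27], 0.59)]
pocket4 [([625, 154, 30], 0.94), ([631, 244, 32], 0.92), ([473, 245, 27], 0.8), ([545, 106, 32], 0.79), ([549, 286, 27], 0.59)]
pocket5 [([625, 154, 30], 0.94), ([631, 244, 32], 0.92), ([473, 245, 27], 0.8), ([545, 106, 32], 0.79), ([549, 286, 27], 0.59)]
loaded1 [([554, 289, 32], 0.79), ([542, 106, 32], 0.63)]
spare1 [([460, -110, 0], 0.88), ([461, -206, 1], 0.83), ([446, -391, 0], 0.68), ([452, -298, 3], 0.62)]
slug1 [([575, -206, -1], 0.64), ([580, -382, -
[... 1057 characters left out ...]
-107, -1], 0.78), ([451, -297, 0], 0.69), ([459, -210, -2], 0.57)]
slug1 [([559, -264, 0], 0.76), ([585, -325, -4], 0.74), ([576, -381, -6], 0.72), ([576, -204, -5], 0.7)]
tape [([370, 13, 2], 0.83)]
tin [([745, -58, -1], 0.97)]
wrist [675.  78. 384.] [0.14, 0.99, -0.0, 0.0] [[311.0, 0.0, 319.0], [0.0, 311.0, 198.0], [0.0, 0.0, 1.0]]
axis []
handle_top [([468, 159, 109], 0.74)]
pocket1 [([621, 150, 32], 0.57)]
pocket2 [([621, 150, 32], 0.57)]
pocket3 [([621, 150, 32], 0.57)]
pocket4 [([621, 150, 32], 0.57)]
pocket5 [([621, 150, 32], 0.57)]
loaded1 [([544, 105, 28], 0.96)]
spare1 []
slug1 [([578, -212, 3], 0.89)]
tape [([373, 13, 0], 0.85), ([464, -108, 0], 0.69)]
tin [([743, -53, -4], 0.56)]
```

View pics/scene0.png

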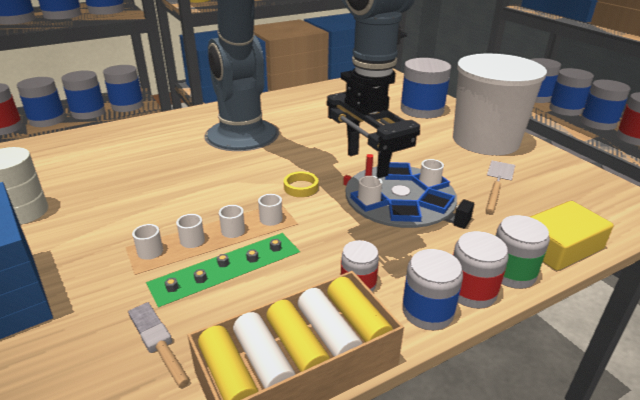

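View pics/side0.png

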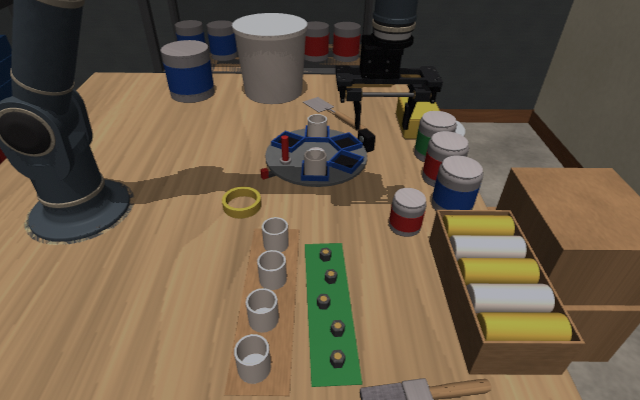

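```bash
cat >> h.py <<'E'
from scipy.optimize import least_squares
def circ(P,r,c0):
    f=lambda c: np.hypot(P[:,0]-c[0],P[:,1]-c[1])-r
    s=least_squares(f,c0,loss="soft_l1",f_scale=1.5); return s.x, np.median(np.abs(f(s.x)))
def jar(C,c,zb):   # rim top fit, r = 25 mean
    m=(np.hypot(C[...,0]-c[0],C[...,1]-c[1])<38)&(C[...,2]>zb+45)&(C[...,2]<zb+65)
    P=C[m]; 
    if len(P)<15: return None
    zt=np.percentile(P[:,2],90); P=P[P[:,2]>zt-4]
    s,e=circ(P,25,c); return np.round([*s,zt,e,len(P)],1)
def slug(C,c):
    m=(np.hypot(C[...,0]-c[0],C[...,1]-c[1])<20)&(C[...,2]>12)&(C[...,2]<28)
    P=C[m]; 
    if len(P)<8: return None
    h=(P[:,:2].max(0)+P[:,:2].min(0))/2
    return np.round([*P[:,:2].mean(0),*h,np.median(P[:,2]),len(P)],1)
def table(p,C,x0=(547,197,-2.68)):
    I=p["img"].astype(int); b=(I[...,2]>I[...,0]+50)&(I[...,2]>70)&(np.hypot(C[...,0]-547,C[...,1]-197)<140)&(C[...,2]>39)&(C[...,2]<50)
    P=C[b]
    def f(s):
        o=[]
        for k in range(1,6):
            a=s[2]+k*np.pi/3; d=P[:,:2]-s[:2]
            u=d@[np.cos(a),np.sin(a)]-90; v=d@[-np.sin(a),np.cos(a)]
            o.append(np.abs(np.maximum(abs(u),abs(v))-32))
        return np.min(o,0)
    s=least_squares(f,x0,x_scale=[1,1,.01],loss="soft_l1",f_scale=1.5); return np.round(s.x,3),len(P),np.median(f(s.x)),np.round(np.median(P[:,2]),1)
E
python3 - <<'E'
from h import *
for n in ["scene","side","wrist"]:
    p=ctrl.camera(n); C=cloud(p); print(n)
    try: print("table",table(p,C))
    except Exception as e: print(e)
    for c in [(544,107),(552,289)]: print(" L",jar(C,c,30))
    for c in [(460,-109),(460,-208),(451,-297),(448,-391)]: print(" S",jar(C,c,0))
    for c in [(567,-146),(576,-206),(558,-265),(584,-324),(578,-381)]: print(" g",slug(C,c))
    m=(np.hypot(C[...,0]-468,C[...,1]-157)<25)&(C[...,2]>98)&(C[...,2]<115); print(" H",C[m].mean(0),m.sum())
E
```

```text
scene
table (array([549.665, 197.364,  -2.647]), 871, np.float64(1.3300808734315837), np.float64(43.2))
 L [546.5 106.8  85.7   1.2 108. ]
 L [552.5 287.   85.9   1.5  97. ]
 S [ 463.6 -112.9   55.9    1.2  114. ]
 S [ 464.3 -207.6   56.1    1.2  120. ]
 S [ 454.5 -299.3   55.8    1.2  131. ]
 S [ 448.6 -389.6   56.1    1.   141. ]
 g [ 568.5 -150.1  565.3 -149.7   17.9   82. ]
 g [ 578.6 -207.6  577.2 -207.5   18.    95. ]
 g [ 562.6 -267.   559.8 -266.4   18.    92. ]
 g [ 586.  -322.5  584.9 -322.3   17.9  105. ]
 g [ 583.7 -379.5  582.  -379.2   18.   104. ]
 H [472.81262039 153.88243974 103.4576293 ] 38
side
table (array([547.495, 196.604,  -2.649]), 383, np.float64(1.0989136433006443), np.float64(44.1))
 L [544.7 105.2  85.9   1.4 101. ]
 L [550.3 285.5  86.1   1.3  76. ]
 S [ 461.5 -114.3   56.3    1.2  146. ]
 S [ 462.  -209.1   56.4    0.9  185. ]
 S [ 452.4 -300.7   56.5    0.9  231. ]
 S [ 446.  -391.3   56.7    1.   298. ]
 g [ 565.3 -152.4  565.5 -151.    18.9   97. ]
 g [ 574.6 -210.3  574.9 -208.4   18.5  118. ]
 g [ 559.3 -269.3  559.3 -267.8   18.8  134. ]
 g [ 582.4 -325.   583.1 -323.6   18.9  155. ]
 g [ 579.7 -381.6  579.9 -380.4   18.9  187. ]
 H [468.93196803 151.43800991 104.18908082] 38
wrist
table (array([548.726, 198.988,  -2.653]), 1699, np.float64(1.024623714273588), np.float64(42.9))
 L [545.6 107.6  84.6   1.  941. ]
 L None
 S None
 S None
 S None
 S None
 g None
 g [ 575.4 -205.3  575.1 -206.3   17.1  219. ]
 g None
 g None
 g None
 H [470.84229801 153.91223654 102.83235205] 417
```

play_rows(steps="-0.060 -0.110 0.02 0 0 0 1; -0.060 -0.110 0.02 0 0 0 1; -0.060 -0.110 0.02 0 0 0 1; -0.1135 -0.2125 0.04 0 0 0 1; -0.1135 -0.2125 0.04 0 0 0 1", grip_force=20)

```text
clock: 2.52
ee_pos: [492.1, -97.9, 258.2]
orientation: [0.0, 0.707, 0.707, 0.0]
ft_force: [-0.3, -0.2, 0.4]
width: 87.3
finger_force: 0.0
```

```bash
cat >> h.py <<'E'
def where():
    s=ctrl.sense(); print("t",s["clock"],"ee",np.round(s["ee_pos"],1),"w",round(float(s["width"]),1)); return np.array(s["ee_pos"])
SP=[(463,-113.5),(463,-208),(453,-300),(447,-390.5)]
SL=[(566,-150),(576,-208),(560,-267),(584,-323),(581,-380)]
E
python3 - <<'E'
from h import *
where(); p=ctrl.camera("wrist"); C=cloud(p); where()
for c in SP: print(jar(C,c,0))
for c in SL: print(slug(C,c))
E
```

```text
t 2.5167 ee [492.1 -97.9 258.2] w 87.3
t 2.5667 ee [ 482.5 -102.4  255.3] w 87.3
[ 461.8 -111.4   54.7    1.   654. ]
[ 462.2 -205.7   54.6    1.   302. ]
[ 451.8 -297.5   54.1    0.7  115. ]
None
[ 565.2 -148.2  565.5 -148.8   17.3  331. ]
[ 573.3 -200.9  573.9 -201.6   17.2  160. ]
[ 559.1 -264.4  559.5 -265.5   17.4  274. ]
None
None
```

play_rows(steps="0 0 0 0 0 0 1; 0 0 0 0 0 0 1")

```text
clock: 2.73
ee_pos: [493.8, -97.4, 258.9]
orientation: [0.0, 0.708, 0.707, 0.001]
ft_force: [0.3, -0.4, 0.3]
width: 87.1
finger_force: 0.0
```

play_rows(steps="-0.0143 -0.0316 0.03 0 0 0 1; -0.0143 -0.0316 0.06 0 0 0 1; -0.0143 -0.0316 0.09 0 0 0 1; -0.0143 -0.0316 0.12 0 0 0 1; -0.0143 -0.0316 0.145 0 0 0 1")

```text
clock: 3.15
ee_pos: [464.0, -110.4, 112.0]
orientation: [0.0, 0.706, 0.708, 0.001]
ft_force: [0.8, -0.3, -0.0]
width: 87.0
finger_force: 0.0
```

play_rows(steps="0 0 0.015 0 0 0 1; 0 0 0.022 0 0 0 1; 0 0 0.022 0 0 0 0.4; 0 0 0.022 0 0 0 0.4; 0 0 0.022 0 0 0 0.4", grip_force=15)

```text
clock: 3.57
ee_pos: [463.7, -111.2, 92.4]
orientation: [0.001, 0.707, 0.707, 0.001]
ft_force: [0.3, -0.3, -0.0]
width: 74.4
finger_force: 0.0
```

play_rows(steps="0 0 0 0 0 0 0.4; 0 0 0 0 0 0 0.4; 0 0 0 0 0 0 0.4; 0 0 0 0 0 0 0.4")

```text
clock: 3.9
ee_pos: [462.5, -111.5, 92.0]
orientation: [0.0, 0.707, 0.707, 0.0]
ft_force: [-0.6, 0.2, 3.5]
width: 52.3
finger_force: 15.0
```

play_rows(steps="0 0 -0.015 0 0 0 0.4; 0 0 -0.045 0 0 0 0.4; 0 0 -0.08 0 0 0 0.4; 0 0 -0.115 0 0 0 0.4; 0 0 -0.15 0 0 0 0.4")

```text
clock: 4.32
ee_pos: [461.7, -111.3, 243.0]
orientation: [-0.0, 0.707, 0.707, -0.0]
ft_force: [0.7, -0.6, -1.6]
width: 52.5
finger_force: 15.0
```

play_rows(steps="0.02 0.013 0 0 0 0 0.4; 0.05 0.031 0 0 0 0 0.4; 0.08 0.0496 0 0 0 0 0.4; 0.11 0.0682 0 0 0 0 0.4; 0.14 0.0868 0 0 0 0 0.4")

```text
clock: 4.73
ee_pos: [549.4, 29.9, 241.6]
orientation: [0.0, 0.707, 0.707, 0.0]
ft_force: [0.2, -0.6, -1.1]
width: 52.9
finger_force: 15.0
```

play_rows(steps="0.03 0.0186 0 0 0 0 0.4; 0.06 0.0372 0 0 0 0 0.4; 0.09 0.0558 0 0 0 0 0.4; 0.11 0.068 0 0 0 0 0.4; 0.123 0.0762 0 0 0 0 0.4")

```text
clock: 5.15
ee_pos: [625.8, 155.4, 241.0]
orientation: [-0.001, 0.706, 0.708, 0.001]
ft_force: [0.5, 0.0, 0.1]
width: 52.5
finger_force: 15.0
```

play_rows(steps="0 0 0 0 0 0 0.4; 0 0 0 0 0 0 0.4; 0 0 0 0 0 0 0.4")

```text
clock: 5.4
ee_pos: [624.7, 150.1, 241.0]
orientation: [0.0, 0.708, 0.707, -0.001]
ft_force: [-0.4, -0.9, -0.2]
width: 52.1
finger_force: 15.0
```

```bash
python3 - <<'E'
from h import *
e=where(); p=ctrl.camera("wrist"); C=cloud(p); save(p,"w1"); print(table(p,C))
for c in [(546,107),(551.5,286)]: print(jar(C,c,30))
print(jar(C,e[:2],148))
E
```

```text
t 5.4 ee [624.7 150.1 241. ] w 52.1
(array([548.417, 198.98 ,  -2.65 ]), 5488, np.float64(1.132756361310964), np.float64(43.0))
[545.3 108.3  84.5   1.  362. ]
[551.3 288.4  84.7   1.  960. ]
[6.247e+02 1.508e+02 2.047e+02 1.200e+00 2.855e+03]
```

View pics/w1.png

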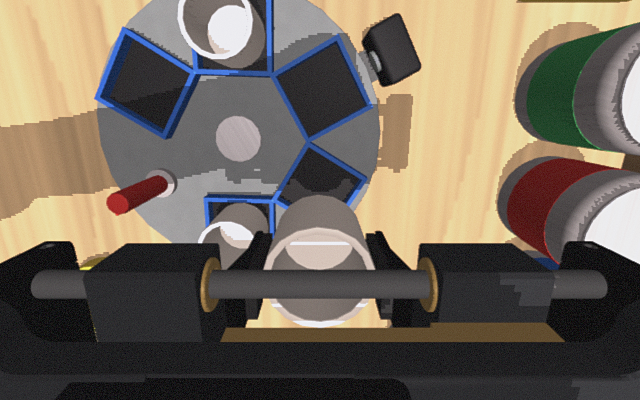

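play_rows(steps="0 0 0.02 0 0 0 0.4; 0 0 0.045 0 0 0 0.4; 0 0 0.07 0 0 0 0.4; 0 0 0.09 0 0 0 0.4; 0 0 0.097 0 0 0 0.4")

```text
clock: 5.87
ee_pos: [623.2, 149.3, 141.4]
orientation: [-0.001, 0.708, 0.706, -0.003]
ft_force: [0.0, 0.1, -0.3]
width: 52.7
finger_force: 15.0
```

play_rows(steps="0 0 0.006 0 0 0 0.4; 0 0 0.012 0 0 0 0.4; 0 0 0.017 0 0 0 0.4; 0 0 0.021 0 0 0 0.4; 0 0 0.021 0 0 0 0.4")

```text
clock: 6.28
ee_pos: [625.2, 151.5, 123.3]
orientation: [0.0, 0.707, 0.707, 0.0]
ft_force: [-0.7, 0.3, -0.2]
width: 52.5
finger_force: 15.0
```

play_rows(steps="0 0 0.001 0 0 0 0.75; 0 0 0.001 0 0 0 0.75; 0 0 0.001 0 0 0 0.75; 0 0 0.001 0 0 0 0.75; 0 0 0.001 0 0 0 0.75")

```text
clock: 6.7
ee_pos: [625.4, 151.7, 122.8]
orientation: [0.0, 0.707, 0.707, 0.0]
ft_force: [-0.5, 0.4, 0.9]
width: 64.7
finger_force: 0.0
```

play_rows(steps="0 0 -0.01 0 0 0 0.75; 0 0 -0.035 0 0 0 0.75; 0 0 -0.07 0 0 0 0.75; 0 0 -0.1 0 0 0 1; 0 0 -0.12 0 0 0 1")

```text
clock: 7.12
ee_pos: [626.3, 152.0, 246.8]
orientation: [0.001, 0.707, 0.707, 0.002]
ft_force: [1.3, 0.7, 0.3]
width: 72.4
finger_force: 0.0
```

play_rows(steps="0 0 0 0 0 0 1; 0 0 0 0 0 0 1; 0 0 0 0 0 0 1")

```text
clock: 7.37
ee_pos: [624.7, 151.4, 242.1]
orientation: [-0.0, 0.707, 0.707, -0.0]
ft_force: [0.1, 0.3, -0.5]
width: 85.2
finger_force: 0.0
```

```bash
python3 - <<'E'
from h import *
e=where(); p=ctrl.camera("wrist"); C=cloud(p); print(table(p,C))
for c in [(546,107),(625,151),(551.5,286)]: print(jar(C,c,30))
p=ctrl.camera("side"); C=cloud(p);
for c in SP[1:]: print("side",jar(C,c,0))
for c in SL: print("side",slug(C,c))
E
```

```text
t 7.3667 ee [624.7 151.4 242.1] w 85.2
(array([548.422, 199.013,  -2.65 ]), 5456, np.float64(1.1068144010160808), np.float64(43.0))
[545.2 108.5  84.6   1.  604. ]
[625.5 151.9  84.7   1.  901. ]
[551.3 288.4  84.6   1.1 991. ]
side [ 462.2 -209.2   56.5    1.1  182. ]
side [ 452.3 -300.7   56.6    1.1  234. ]
side [ 446.  -391.2   56.8    1.1  288. ]
side [ 565.4 -152.5  565.5 -150.3   18.9  101. ]
side [ 574.5 -209.9  574.8 -208.6   18.6  114. ]
side [ 559.2 -269.2  559.3 -267.9   18.6  135. ]
side [ 582.4 -324.9  583.1 -323.6   18.8  155. ]
side [ 579.7 -381.6  579.8 -380.4   18.9  189. ]
```

play_rows(steps="-0.0325 -0.0148 0 0 0 0 1; -0.065 -0.0296 0 0 0 0 1; -0.0975 -0.0444 0 0 0 0 1; -0.13 -0.0592 0 0 0 0 1; -0.1625 -0.074 0 0 0 0 1")

```text
clock: 7.88
ee_pos: [549.8, -12.3, 241.1]
orientation: [-0.001, 0.707, 0.707, -0.001]
ft_force: [0.5, -0.8, 0.6]
width: 87.5
finger_force: 0.0
```

play_rows(steps="-0.0325 -0.0148 0 0 0 0 1; -0.065 -0.0296 0 0 0 0 1; -0.0975 -0.0444 0 0 0 0 1; -0.13 -0.0592 0 0 0 0 1; -0.1625 -0.074 0 0 0 0 1")

```text
clock: 8.3
ee_pos: [475.7, -174.7, 241.4]
orientation: [-0.001, 0.707, 0.707, -0.0]
ft_force: [0.6, -0.4, 0.6]
width: 86.6
finger_force: 0.0
```

play_rows(steps="-0.0328 -0.0146 0 0 0 0 1; -0.0328 -0.0146 0 0 0 0 1; -0.0328 -0.0146 0 0 0 0 1; -0.0328 -0.0146 0 0 0 0 1")

```text
clock: 8.63
ee_pos: [462.6, -205.5, 241.6]
orientation: [-0.001, 0.707, 0.707, -0.0]
ft_force: [0.5, 0.7, 0.2]
width: 87.3
finger_force: 0.0
```

```bash
python3 - <<'E'
from h import *
e=where(); p=ctrl.camera("wrist"); C=cloud(p)
for c in SP[1:]: print(jar(C,c,0))
for c in SL: print(slug(C,c))
E
```

```text
t 8.6333 ee [ 462.6 -205.5  241.6] w 87.3
[ 462.1 -206.3   54.7    1.   735. ]
[ 452.5 -297.7   54.7    1.   358. ]
[ 444.5 -389.1   54.3    0.8   34. ]
[ 564.9 -148.8  565.3 -149.2   17.4  470. ]
[ 574.2 -206.2  574.7 -206.8   17.4  416. ]
[ 558.  -257.5  558.9 -261.    16.8   72. ]
None
[ 578.8 -374.9  579.8 -374.8   17.3  218. ]
```

play_rows(steps="0 0 0.03 0 0 0 1; 0 0 0.065 0 0 0 1; 0 0 0.1 0 0 0 1; 0 0 0.13 0 0 0 1; 0 0 0.145 0 0 0 1")

```text
clock: 9.1
ee_pos: [461.6, -203.5, 93.8]
orientation: [-0.003, 0.706, 0.708, -0.001]
ft_force: [-0.5, 0.6, 0.4]
width: 86.9
finger_force: 0.0
```

play_rows(steps="0 0 0.005 0 0 0 1; 0 0 0.005 0 0 0 0.4; 0 0 0.005 0 0 0 0.4; 0 0 0.005 0 0 0 0.4; 0 0 0.005 0 0 0 0.4")

```text
clock: 9.52
ee_pos: [463.7, -206.3, 93.7]
orientation: [0.001, 0.707, 0.707, 0.001]
ft_force: [0.3, -0.0, -0.8]
width: 68.1
finger_force: 0.0
```

play_rows(steps="0 0 0 0 0 0 0.4; 0 0 0 0 0 0 0.4; 0 0 0 0 0 0 0.4; 0 0 0 0 0 0 0.4")

```text
clock: 9.85
ee_pos: [462.9, -206.3, 93.1]
orientation: [0.0, 0.707, 0.707, 0.0]
ft_force: [-1.0, 0.4, 5.9]
width: 53.3
finger_force: 15.0
```

play_rows(steps="0 0 -0.015 0 0 0 0.4; 0 0 -0.045 0 0 0 0.4; 0 0 -0.08 0 0 0 0.4; 0 0 -0.115 0 0 0 0.4; 0 0 -0.15 0 0 0 0.4")

```text
clock: 10.27
ee_pos: [462.1, -206.1, 243.7]
orientation: [-0.0, 0.707, 0.707, -0.0]
ft_force: [0.5, -0.1, -0.5]
width: 53.3
finger_force: 15.0
```

play_rows(steps="0.02 0.007 0 0 0 0 0.4; 0.054 0.02 0 0 0 0 0.4; 0.089 0.0328 0 0 0 0 0.4; 0.124 0.0457 0 0 0 0 0.4; 0.159 0.0586 0 0 0 0 0.4")

```text
clock: 10.68
ee_pos: [521.3, -45.8, 242.5]
orientation: [0.0, 0.707, 0.707, 0.0]
ft_force: [1.1, 0.3, -0.2]
width: 53.1
finger_force: 15.0
```

play_rows(steps="0.035 0.0129 0 0 0 0 0.4; 0.07 0.0258 0 0 0 0 0.4; 0.105 0.0387 0 0 0 0 0.4; 0.14 0.0516 0 0 0 0 0.4; 0.175 0.0645 0 0 0 0 0.4")

```text
clock: 11.1
ee_pos: [585.9, 129.4, 242.1]
orientation: [-0.0, 0.707, 0.707, -0.0]
ft_force: [1.0, -0.9, -0.6]
width: 53.3
finger_force: 15.0
```

play_rows(steps="0.035 0.0129 0 0 0 0 0.4; 0.07 0.0258 0 0 0 0 0.4; 0.095 0.035 0 0 0 0 0.4; 0.108 0.0398 0 0 0 0 0.4; 0.114 0.0421 0 0 0 0 0.4")

```text
clock: 11.52
ee_pos: [627.6, 244.3, 241.7]
orientation: [-0.001, 0.706, 0.708, -0.0]
ft_force: [-0.6, -0.7, 0.2]
width: 53.2
finger_force: 15.0
```

play_rows(steps="0 0 0 0 0 0 0.4; 0 0 0 0 0 0 0.4; 0 0 0 0 0 0 0.4")

```text
clock: 11.77
ee_pos: [628.0, 239.0, 242.4]
orientation: [0.001, 0.708, 0.706, -0.001]
ft_force: [-0.1, -0.4, -0.7]
width: 53.2
finger_force: 15.0
```

```bash
python3 - <<'E'
from h import *
e=where(); p=ctrl.camera("wrist"); C=cloud(p); print(table(p,C))
print(jar(C,e[:2],148))
E
```

```text
t 11.7667 ee [628.  239.  242.4] w 53.2
(array([548.479, 199.149,  -2.65 ]), 3140, np.float64(1.1224459902353416), np.float64(43.0))
[6.279e+02 2.394e+02 2.047e+02 1.200e+00 2.834e+03]
```

play_rows(steps="0 0 0.02 0 0 0 0.4; 0 0 0.045 0 0 0 0.4; 0 0 0.07 0 0 0 0.4; 0 0 0.09 0 0 0 0.4; 0 0 0.097 0 0 0 0.4")

```text
clock: 12.23
ee_pos: [626.3, 239.2, 142.2]
orientation: [-0.001, 0.708, 0.706, -0.003]
ft_force: [-0.1, -0.6, -0.2]
width: 53.2
finger_force: 15.0
```

play_rows(steps="0 0 0.006 0 0 0 0.4; 0 0 0.012 0 0 0 0.4; 0 0 0.017 0 0 0 0.4; 0 0 0.021 0 0 0 0.4; 0 0 0.021 0 0 0 0.4")

```text
clock: 12.65
ee_pos: [627.8, 241.7, 124.3]
orientation: [0.0, 0.707, 0.707, -0.0]
ft_force: [-1.2, -0.8, -1.2]
width: 53.5
finger_force: 15.0
```

play_rows(steps="0 0 0.001 0 0 0 0.4; 0 0 0.001 0 0 0 0.75; 0 0 0.001 0 0 0 0.75; 0 0 0.001 0 0 0 0.75; 0 0 0.001 0 0 0 0.75")

```text
clock: 13.07
ee_pos: [628.1, 241.9, 123.8]
orientation: [0.0, 0.707, 0.707, 0.0]
ft_force: [-0.4, -0.2, 0.0]
width: 64.3
finger_force: 0.0
```

play_rows(steps="0 0 0 0 0 0 0.75; 0 0 -0.025 0 0 0 0.75; 0 0 -0.06 0 0 0 0.75; 0 0 -0.09 0 0 0 1; 0 0 -0.12 0 0 0 1")

```text
clock: 13.48
ee_pos: [627.8, 241.9, 245.0]
orientation: [0.0, 0.707, 0.707, 0.0]
ft_force: [1.3, -0.0, -0.4]
width: 72.4
finger_force: 0.0
```

play_rows(steps="0 0 0 0 0 0 1; 0 0 0 0 0 0 1; 0 0 0 0 0 0 1")

```text
clock: 13.73
ee_pos: [627.5, 241.6, 243.0]
orientation: [-0.0, 0.707, 0.707, -0.0]
ft_force: [-0.2, -0.6, 0.7]
width: 85.1
finger_force: 0.0
```

```bash
python3 - <<'E'
from h import *
e=where(); p=ctrl.camera("wrist"); C=cloud(p); print(table(p,C))
for c in [(546,107),(625,151),(628,241),(551.5,286)]: print(jar(C,c,30))
p=ctrl.camera("side"); C=cloud(p);
for c in SP[2:]: print("side",jar(C,c,0))
E
```

```text
t 13.7333 ee [627.5 241.6 243. ] w 85.1
(array([548.432, 199.15 ,  -2.65 ]), 3578, np.float64(1.104852830612053), np.float64(42.9))
[545.3 108.7  84.5   1.  410. ]
[625.5 152.8  84.5   1.  382. ]
[628.3 241.9  84.7   1.  902. ]
[5.513e+02 2.887e+02 8.460e+01 1.000e+00 1.069e+03]
side [ 452.5 -300.6   56.7    1.   223. ]
side [ 446.1 -391.2   56.7    1.   292. ]
```

play_rows(steps="-0.038 -0.0123 0 0 0 0 1; -0.076 -0.0246 0 0 0 0 1; -0.114 -0.0369 0 0 0 0 1; -0.152 -0.0492 0 0 0 0 1; -0.19 -0.0615 0 0 0 0 1")

```text
clock: 14.25
ee_pos: [564.9, 50.1, 241.9]
orientation: [-0.001, 0.707, 0.707, -0.001]
ft_force: [0.5, 0.4, -0.5]
width: 86.9
finger_force: 0.0
```

play_rows(steps="-0.038 -0.0123 0 0 0 0 1; -0.076 -0.0246 0 0 0 0 1; -0.114 -0.0369 0 0 0 0 1; -0.152 -0.0492 0 0 0 0 1; -0.19 -0.0615 0 0 0 0 1")

```text
clock: 14.67
ee_pos: [503.3, -139.8, 242.3]
orientation: [-0.001, 0.707, 0.707, -0.001]
ft_force: [1.0, 0.3, 0.5]
width: 86.9
finger_force: 0.0
```

play_rows(steps="-0.038 -0.0123 0 0 0 0 1; -0.076 -0.0246 0 0 0 0 1; -0.114 -0.0369 0 0 0 0 1; -0.145 -0.047 0 0 0 0 1; -0.1595 -0.0522 0 0 0 0 1")

```text
clock: 15.08
ee_pos: [449.6, -302.5, 242.2]
orientation: [-0.001, 0.709, 0.705, -0.001]
ft_force: [0.1, 0.1, 0.0]
width: 86.9
finger_force: 0.0
```

play_rows(steps="0 0 0 0 0 0 1; 0 0 0 0 0 0 1; 0 0 0 0 0 0 1")

```text
clock: 15.33
ee_pos: [453.0, -296.2, 242.5]
orientation: [-0.001, 0.707, 0.708, 0.0]
ft_force: [0.4, -0.1, 0.1]
width: 86.9
finger_force: 0.0
```

```bash
python3 - <<'E'
from h import *
e=where(); p=ctrl.camera("wrist"); C=cloud(p)
for c in SP[2:]: print(jar(C,c,0))
for c in SL: print(slug(C,c))
E
```

```text
t 15.3333 ee [ 453.  -296.2  242.5] w 86.9
[ 452.4 -298.    54.8    1.   734. ]
[ 446.1 -388.4   54.7    0.9  351. ]
[ 565.  -149.3  565.4 -149.3   17.3  610. ]
[ 574.  -206.9  574.5 -207.1   17.5  514. ]
[ 558.9 -265.6  559.6 -266.1   17.5  437. ]
[ 582.  -321.4  582.9 -321.8   17.5  397. ]
[ 583.2 -372.5  582.9 -374.6   17.3  132. ]
```

play_rows(steps="0 0 0.03 0 0 0 1; 0 0 0.065 0 0 0 1; 0 0 0.1 0 0 0 1; 0 0 0.13 0 0 0 1; 0 0 0.146 0 0 0 1")

```text
clock: 15.8
ee_pos: [451.9, -294.7, 93.9]
orientation: [-0.003, 0.706, 0.708, -0.0]
ft_force: [-0.9, -0.5, -0.4]
width: 87.1
finger_force: 0.0
```

play_rows(steps="0 0 0.005 0 0 0 1; 0 0 0.005 0 0 0 0.4; 0 0 0.005 0 0 0 0.4; 0 0 0.005 0 0 0 0.4; 0 0 0.005 0 0 0 0.4")

```text
clock: 16.22
ee_pos: [453.7, -298.0, 93.9]
orientation: [0.001, 0.707, 0.707, 0.0]
ft_force: [0.1, 0.3, -0.6]
width: 67.9
finger_force: 0.0
```

play_rows(steps="0 0 0 0 0 0 0.4; 0 0 0 0 0 0 0.4; 0 0 0 0 0 0 0.4; 0 0 0 0 0 0 0.4")

```text
clock: 16.55
ee_pos: [453.0, -297.9, 93.2]
orientation: [0.001, 0.707, 0.707, 0.0]
ft_force: [-1.3, -0.0, 6.7]
width: 54.0
finger_force: 15.0
```

play_rows(steps="0 0 -0.015 0 0 0 0.4; 0 0 -0.045 0 0 0 0.4; 0 0 -0.08 0 0 0 0.4; 0 0 -0.115 0 0 0 0.4; 0 0 -0.15 0 0 0 0.4")

```text
clock: 16.97
ee_pos: [452.1, -297.5, 243.7]
orientation: [-0.0, 0.707, 0.707, -0.0]
ft_force: [-0.2, -0.3, 0.1]
width: 54.1
finger_force: 15.0
```

play_rows(steps="0.02 0.001 0 0 0 0 0.4; 0.055 0.002 0 0 0 0 0.4; 0.092 0.003 0 0 0 0 0.4; 0.13 0.0045 0 0 0 0 0.4; 0.168 0.006 0 0 0 0 0.4")

```text
clock: 17.38
ee_pos: [458.1, -128.2, 242.4]
orientation: [0.0, 0.708, 0.707, 0.0]
ft_force: [0.6, 0.2, -1.6]
width: 54.1
finger_force: 15.0
```

play_rows(steps="0.038 0.001 0 0 0 0 0.4; 0.076 0.0025 0 0 0 0 0.4; 0.114 0.004 0 0 0 0 0.4; 0.152 0.0055 0 0 0 0 0.4; 0.19 0.0067 0 0 0 0 0.4")

```text
clock: 17.8
ee_pos: [464.9, 61.9, 242.4]
orientation: [0.0, 0.707, 0.707, 0.0]
ft_force: [1.3, -0.1, -1.3]
width: 54.1
finger_force: 15.0
```

play_rows(steps="0.038 0.001 0 0 0 0 0.4; 0.076 0.0025 0 0 0 0 0.4; 0.114 0.004 0 0 0 0 0.4; 0.15 0.0055 0 0 0 0 0.4; 0.175 0.0062 0 0 0 0 0.4")

```text
clock: 18.22
ee_pos: [470.8, 239.1, 242.4]
orientation: [-0.001, 0.706, 0.708, 0.001]
ft_force: [1.0, -0.1, -0.4]
width: 54.1
finger_force: 15.0
```

play_rows(steps="0.009 0.0004 0 0 0 0 0.4; 0.0115 0.0004 0 0 0 0 0.4; 0.0115 0.0004 0 0 0 0 0.4; 0.0115 0.0004 0 0 0 0 0.4; 0.0115 0.0004 0 0 0 0 0.4")

```text
clock: 18.63
ee_pos: [472.3, 244.7, 242.2]
orientation: [0.0, 0.708, 0.706, -0.001]
ft_force: [-0.1, 0.4, -0.9]
width: 54.1
finger_force: 15.0
```

```bash
python3 - <<'E'
from h import *
e=where(); p=ctrl.camera("wrist"); C=cloud(p); print(table(p,C))
print(jar(C,e[:2],148))
E
```

```text
t 18.6333 ee [472.3 244.7 242.2] w 54.1
(array([547.977, 199.144,  -2.649]), 2658, np.float64(1.1020376488654744), np.float64(43.2))
[4.722e+02 2.450e+02 2.044e+02 1.200e+00 2.839e+03]
```

play_rows(steps="0 0 0.02 0 0 0 0.4; 0 0 0.045 0 0 0 0.4; 0 0 0.07 0 0 0 0.4; 0 0 0.09 0 0 0 0.4; 0 0 0.097 0 0 0 0.4")

```text
clock: 19.1
ee_pos: [470.8, 244.6, 142.7]
orientation: [-0.0, 0.708, 0.706, -0.003]
ft_force: [0.5, -0.4, -0.3]
width: 53.8
finger_force: 15.0
```

play_rows(steps="0 0 0.006 0 0 0 0.4; 0 0 0.012 0 0 0 0.4; 0 0 0.017 0 0 0 0.4; 0 0 0.021 0 0 0 0.4; 0 0 0.021 0 0 0 0.4")

```text
clock: 19.52
ee_pos: [472.0, 246.8, 124.3]
orientation: [0.0, 0.707, 0.707, -0.0]
ft_force: [0.0, -0.5, -0.5]
width: 54.0
finger_force: 15.0
```

play_rows(steps="0 0 0.001 0 0 0 0.4; 0 0 0.001 0 0 0 0.75; 0 0 0.001 0 0 0 0.75; 0 0 0.001 0 0 0 0.75; 0 0 0.001 0 0 0 0.75")

```text
clock: 19.93
ee_pos: [472.1, 247.0, 123.7]
orientation: [0.0, 0.707, 0.707, 0.0]
ft_force: [-0.3, -0.1, -0.2]
width: 64.4
finger_force: 0.0
```

play_rows(steps="0 0 0 0 0 0 0.75; 0 0 -0.025 0 0 0 0.75; 0 0 -0.06 0 0 0 0.75; 0 0 -0.09 0 0 0 0.75; 0 0 -0.12 0 0 0 0.75")

```text
clock: 20.35
ee_pos: [471.8, 246.8, 244.9]
orientation: [-0.0, 0.707, 0.707, 0.0]
ft_force: [1.3, -0.8, -1.0]
width: 65.4
finger_force: 0.0
```

play_rows(steps="0 0 0 0 0 0 0.75; 0 0 0 0 0 0 0.75; 0 0 0 0 0 0 0.75")

```text
clock: 20.6
ee_pos: [471.6, 246.5, 242.9]
orientation: [-0.0, 0.707, 0.707, -0.0]
ft_force: [-0.6, 0.7, -1.2]
width: 65.9
finger_force: 0.0
```

```bash
python3 - <<'E'
from h import *
e=where(); p=ctrl.camera("wrist"); C=cloud(p); print(table(p,C))
for c in [(546,107),(625,151),(628,241),(551.5,288),(472,246)]: print(jar(C,c,30))
p=ctrl.camera("side"); C=cloud(p);
for c in SL: print("side",slug(C,c))
for c in [(546,107),(625,151),(628,241),(551.5,288),(472,246)]: print(jar(C,c,30))
E
```

```text
t 20.6 ee [471.6 246.5 242.9] w 65.9
(array([547.992, 199.107,  -2.649]), 2639, np.float64(1.0895355608429327), np.float64(43.2))
[543.5 108.2  84.6   0.8 142. ]
None
[6.273e+02 2.419e+02 8.480e+01 1.000e+00 1.046e+03]
[5.501e+02 2.887e+02 8.490e+01 1.000e+00 1.053e+03]
[472.3 246.9  84.7   1.  909. ]
side [ 565.1 -152.6  565.4 -150.5   18.8   99. ]
side [ 574.6 -210.1  574.8 -208.7   18.5  116. ]
side [ 559.2 -269.2  559.2 -268.    18.6  135. ]
side [ 582.5 -325.   583.  -323.7   18.7  156. ]
side [ 579.7 -381.5  579.8 -380.2   19.1  182. ]
[544.8 105.6  85.8   1.1 102. ]
[625.1 149.   85.6   1.1 102. ]
[628.1 238.5  86.    1.1  75. ]
[550.4 285.7  85.7   1.4  78. ]
[472.3 243.7  85.9   1.2  80. ]
```

play_rows(steps="-0.038 0.0077 0 0 0 0 0.5; -0.076 0.0154 0 0 0 0 0.5; -0.114 0.0231 0 0 0 0 0.5; -0.152 0.0308 0 0 0 0 0.5; -0.19 0.0385 0 0 0 0 0.5")

```text
clock: 21.12
ee_pos: [509.9, 54.9, 242.0]
orientation: [-0.001, 0.707, 0.707, -0.001]
ft_force: [0.8, 0.7, 0.1]
width: 45.3
finger_force: 0.0
```

play_rows(steps="-0.038 0.0077 0 0 0 0 0.5; -0.076 0.0154 0 0 0 0 0.5; -0.114 0.0231 0 0 0 0 0.5; -0.152 0.0308 0 0 0 0 0.5; -0.19 0.0385 0 0 0 0 0.5")

```text
clock: 21.53
ee_pos: [548.4, -135.0, 241.9]
orientation: [-0.001, 0.707, 0.707, -0.001]
ft_force: [0.8, 0.5, -0.3]
width: 43.6
finger_force: 0.0
```

play_rows(steps="-0.038 0.0077 0.02 0 0 0 0.5; -0.076 0.0154 0.04 0 0 0 0.5; -0.0815 0.016 0.06 0 0 0 0.5; -0.0815 0.016 0.06 0 0 0 0.5; -0.0815 0.016 0.06 0 0 0 0.5")

```text
clock: 21.95
ee_pos: [563.6, -214.5, 180.8]
orientation: [-0.003, 0.708, 0.707, -0.001]
ft_force: [1.1, 0.9, 0.4]
width: 43.3
finger_force: 0.0
```

play_rows(steps="0 0 0 0 0 0 0.5; 0 0 0 0 0 0 0.5; 0 0 0 0 0 0 0.5")

```text
clock: 22.2
ee_pos: [565.7, -213.1, 184.6]
orientation: [0.001, 0.706, 0.708, 0.001]
ft_force: [-0.2, -1.1, 0.1]
width: 43.4
finger_force: 0.0
```

```bash
cat >> h.py <<'E'
def hexfit(p,C,c):
    I=p["img"].astype(int); dark=(I.max(-1)<75)|((I[...,0]>I[...,1]+12)&(I[...,0]>60))
    m=(np.hypot(C[...,0]-c[0],C[...,1]-c[1])<22)&(C[...,2]>14)&(C[...,2]<24); P=C[m][:,:2]
    if len(P)<30: return None
    def f(s):  # best hexagon covering points: minimise max support
        best=0
        d=P-s[:2]; a=s[2]+np.arange(6)*np.pi/3
        return np.percentile((d@np.array([np.cos(a),np.sin(a)])).max(1),97)
    from scipy.optimize import minimize
    b=min((minimize(f,[*P.mean(0),y],method="Nelder-Mead",options=dict(initial_simplex=[[*P.mean(0),y],[*(P.mean(0)+[2,0]),y],[*(P.mean(0)+[0,2]),y],[*P.mean(0),y+.2]])) for y in np.linspace(0,.9,6)),key=lambda r:r.fun)
    return np.round(b.x[:2],1).tolist(),round(np.degrees(b.x[2])%60,1),round(b.fun,1),len(P)
E
python3 - <<'E'
from h import *
e=where(); p=ctrl.camera("wrist"); C=cloud(p)
for c in SL: print(slug(C,c), hexfit(p,C,c), np.round(proj(p,[*c,18])))
cv2.imwrite("pics/w2.png",cv2.resize(p["img"][60:260,:,::-1],(800,250)))
save(p,"w2f")
E
```

```text
t 22.2 ee [ 565.7 -213.1  184.6] w 43.4
[ 565.6 -148.8  565.7 -148.9   17.3  652. ] ([565.5, -149.1], np.float64(40.8), np.float64(10.8), 651) [318. 126.]
[ 574.8 -206.2  575.  -206.8   17.3  573. ] ([574.9, -206.5], np.float64(41.3), np.float64(10.9), 561) [330. 195.]
[ 559.6 -264.9  559.4 -266.    17.3  514. ] ([559.5, -265.7], np.float64(29.0), np.float64(11.0), 490) [312. 257.]
[ 582.9 -321.6  583.1 -322.    17.4  404. ] ([583.0, -321.9], np.float64(32.2), np.float64(10.9), 395) [337. 309.]
None None [333. 357.]
```

View pics/w2f.png

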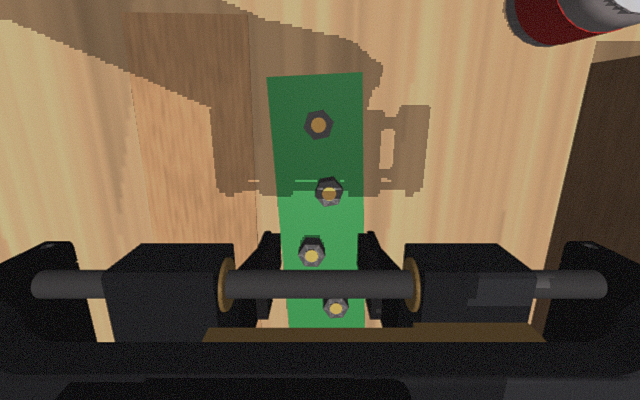

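play_rows(steps="0.03 0 0.01 0 0 6.4 0.5; 0.06 0 0.03 0 0 12.8 0.5; 0.066 0.0006 0.05 0 0 19.2 0.5; 0.066 0.0006 0.07 0 0 19.2 0.5; 0.066 0.0006 0.08 0 0 19.2 0.5")

```text
clock: 22.67
ee_pos: [565.1, -146.5, 102.1]
orientation: [-0.001, 0.814, 0.581, -0.0]
ft_force: [-0.8, 0.1, -0.2]
width: 43.3
finger_force: 0.0
```

play_rows(steps="0 0 0 0 0 0 0.5; 0 0 0.01 0 0 0 0.5; 0 0 0.02 0 0 0 0.5; 0 0 0.026 0 0 0 0.5; 0 0 0.0295 0 0 0 0.5")

```text
clock: 23.08
ee_pos: [565.3, -149.0, 73.2]
orientation: [-0.0, 0.815, 0.579, -0.0]
ft_force: [-0.5, -0.5, -0.2]
width: 43.6
finger_force: 0.0
```

play_rows(steps="0 0 0 0 0 0 0.5; 0 0 0 0 0 0 0.15; 0 0 0 0 0 0 0.15; 0 0 0 0 0 0 0.15; 0 0 0 0 0 0 0.15", grip_force=20)

```text
clock: 23.5
ee_pos: [565.8, -148.7, 74.3]
orientation: [0.0, 0.815, 0.579, 0.0]
ft_force: [-0.2, 0.4, 0.3]
width: 24.4
finger_force: 0.0
```

play_rows(steps="0 0 0 0 0 0 0.15; 0 0 0 0 0 0 0.15; 0 0 0 0 0 0 0.15")

```text
clock: 23.75
ee_pos: [565.8, -148.7, 74.2]
orientation: [0.0, 0.815, 0.579, 0.0]
ft_force: [-0.4, 0.1, 1.8]
width: 21.8
finger_force: 20.0
```

play_rows(steps="0 0 -0.02 0 0 0 0.15; 0 0 -0.05 0 0 -6.4 0.15; 0 0 -0.08 0 0 -12.8 0.15; 0 0 -0.11 0 0 -19.2 0.15; 0 0 -0.12 0 0 -19.2 0.15")

```text
clock: 24.17
ee_pos: [567.4, -149.1, 198.2]
orientation: [0.003, 0.706, 0.708, 0.002]
ft_force: [0.1, -0.2, -0.0]
width: 21.7
finger_force: 20.0
```

play_rows(steps="0.025 -0.002 0 0 0 0 0.15; 0.06 -0.005 0 0 0 0 0.15; 0.097 -0.008 0 0 0 0 0.15; 0.135 -0.011 0 0 0 0 0.15; 0.173 -0.0136 0 0 0 0 0.15")

```text
clock: 24.58
ee_pos: [551.1, 25.6, 193.3]
orientation: [-0.0, 0.708, 0.706, -0.0]
ft_force: [0.6, -0.3, -0.2]
width: 21.8
finger_force: 20.0
```

play_rows(steps="0.034 -0.003 0 0 0 0 0.15; 0.062 -0.005 0 0 0 0 0.15; 0.079 -0.006 0 0 0 0 0.15; 0.0846 -0.0066 0 0 0 0 0.15; 0.0846 -0.0066 0 0 0 0 0.15")

```text
clock: 25.0
ee_pos: [544.8, 110.5, 193.3]
orientation: [-0.0, 0.706, 0.708, -0.0]
ft_force: [-0.1, -0.3, -0.4]
width: 21.9
finger_force: 20.0
```

play_rows(steps="0 0 0 0 0 0 0.15; 0 0 0.015 0 0 0 0.15; 0 0 0.028 0 0 0 0.15; 0 0 0.034 0 0 0 0.15; 0 0 0.034 0 0 0 0.15")

```text
clock: 25.42
ee_pos: [544.7, 106.5, 158.3]
orientation: [-0.001, 0.708, 0.706, -0.002]
ft_force: [-0.4, 0.6, -0.1]
width: 21.6
finger_force: 20.0
```

play_rows(steps="0 0 0 0 0 0 0.5; 0 0 0 0 0 0 0.5; 0 0 0 0 0 0 0.5; 0 0 0 0 0 0 0.5; 0 0 0 0 0 0 0.5")

```text
clock: 25.83
ee_pos: [545.7, 109.0, 160.5]
orientation: [0.0, 0.707, 0.707, 0.0]
ft_force: [-0.0, -0.8, -0.3]
width: 41.7
finger_force: 0.0
```

play_rows(steps="0 0 -0.02 0 0 0 0.5; 0 0 -0.05 0 0 0 0.5; -0.03 0 -0.06 0 0 0 0.5; -0.06 0 -0.06 0 0 0 0.5; -0.06 0 -0.06 0 0 0 0.5")

```text
clock: 26.25
ee_pos: [546.0, 42.2, 221.1]
orientation: [0.002, 0.71, 0.704, -0.001]
ft_force: [-0.7, -0.7, -0.3]
width: 42.9
finger_force: 0.0
```

```bash
python3 - <<'E'
from h import *
e=where(); p=ctrl.camera("wrist"); C=cloud(p); print(table(p,C)); print(jar(C,(546,108),30)); save(p,"w3")
E
```

```text
t 26.25 ee [546.   42.2 221.1] w 42.9
(array([547.949, 198.824,  -2.648]), 2441, np.float64(1.0169633981778219), np.float64(43.2))
[5.451e+02 1.079e+02 8.480e+01 1.000e+00 1.287e+03]
```

View pics/w3.png

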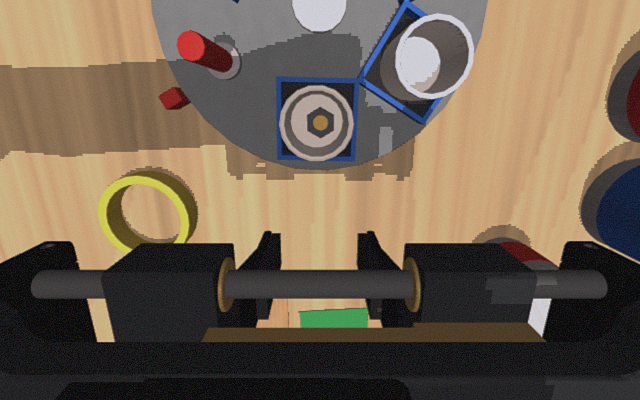

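play_rows(steps="-0.038 0.0044 0.01 0 0 0 0.5; -0.076 0.0088 0.02 0 0 0 0.5; -0.114 0.0132 0.03 0 0 0 0.5; -0.152 0.0176 0.03 0 0 0 0.5; -0.19 0.022 0.03 0 0 0 0.5")

```text
clock: 26.72
ee_pos: [567.1, -141.5, 189.0]
orientation: [-0.001, 0.706, 0.708, -0.0]
ft_force: [1.0, 0.2, -0.2]
width: 43.5
finger_force: 0.0
```

play_rows(steps="-0.038 0.0044 0 0 0 0 0.5; -0.065 0.0076 0 0 0 0 0.5; -0.065 0.0076 0 0 0 0 0.5; -0.065 0.0076 0 0 0 0 0.5; -0.065 0.0076 0 0 0 0 0.5")

```text
clock: 27.13
ee_pos: [575.2, -204.2, 189.5]
orientation: [-0.001, 0.707, 0.708, 0.0]
ft_force: [0.3, 0.3, 0.1]
width: 43.4
finger_force: 0.0
```

```bash
python3 - <<'E'
from h import *
e=where(); p=ctrl.camera("wrist"); C=cloud(p)
for c in SL[1:]: print(slug(C,c), hexfit(p,C,c))
E
```

```text
t 27.1333 ee [ 575.2 -204.2  189.5] w 43.4
[ 574.9 -206.1  575.2 -206.8   17.2  545. ] ([574.9, -206.5], np.float64(39.9), np.float64(10.9), 530)
[ 559.7 -263.8  559.7 -264.2   17.3  447. ] ([559.8, -265.3], np.float64(25.1), np.float64(10.8), 424)
[ 583.  -320.6  583.  -321.7   17.3  442. ] ([582.9, -321.5], np.float64(34.2), np.float64(11.0), 416)
None None
```

play_rows(steps="0 0 0.03 0 0 6.5 0.5; 0 0 0.06 0 0 13 0.5; 0 0 0.08 0 0 19.4 0.5; 0 0 0.085 0 0 19.4 0.5; 0 0 0.09 0 0 19.4 0.5")

```text
clock: 27.6
ee_pos: [575.1, -203.8, 99.2]
orientation: [-0.001, 0.814, 0.58, -0.0]
ft_force: [-0.7, -0.4, 0.4]
width: 43.4
finger_force: 0.0
```

play_rows(steps="0 0 0.01 0 0 0 0.5; 0 0 0.018 0 0 0 0.5; 0 0 0.024 0 0 0 0.5; 0 0 0.0265 0 0 0 0.5; 0 0 0.0265 0 0 0 0.5")

```text
clock: 28.02
ee_pos: [574.8, -206.1, 73.0]
orientation: [-0.0, 0.816, 0.578, -0.0]
ft_force: [0.4, -0.4, 0.7]
width: 43.7
finger_force: 0.0
```

play_rows(steps="0 0 0 0 0 0 0.15; 0 0 0 0 0 0 0.15; 0 0 0 0 0 0 0.15; 0 0 0 0 0 0 0.15; 0 0 0 0 0 0 0.15")

```text
clock: 28.43
ee_pos: [575.2, -206.2, 73.7]
orientation: [0.0, 0.816, 0.578, 0.0]
ft_force: [-0.3, 1.2, 1.1]
width: 21.7
finger_force: 20.0
```

play_rows(steps="0 0 0 0 0 0 0.15; 0 0 0 0 0 0 0.15")

```text
clock: 28.6
ee_pos: [575.2, -206.2, 73.7]
orientation: [0.0, 0.816, 0.578, 0.0]
ft_force: [-1.1, 0.3, 1.4]
width: 21.8
finger_force: 20.0
```

play_rows(steps="0 0 -0.02 0 0 0 0.15; 0 0 -0.05 0 0 -6.5 0.15; 0 0 -0.08 0 0 -13 0.15; 0 0 -0.11 0 0 -19.4 0.15; 0 0 -0.12 0 0 -19.4 0.15")

```text
clock: 29.02
ee_pos: [576.8, -206.7, 197.8]
orientation: [0.003, 0.706, 0.708, 0.002]
ft_force: [-0.1, -0.2, -0.4]
width: 21.7
finger_force: 20.0
```

play_rows(steps="0.025 0.0035 0 0 0 0 0.15; 0.06 0.0084 0 0 0 0 0.15; 0.097 0.0136 0 0 0 0 0.15; 0.135 0.019 0 0 0 0 0.15; 0.173 0.0243 0 0 0 0 0.15")

```text
clock: 29.43
ee_pos: [598.8, -31.6, 192.6]
orientation: [-0.0, 0.708, 0.706, -0.0]
ft_force: [1.2, -0.2, -0.7]
width: 22.0
finger_force: 20.0
```

play_rows(steps="0.038 0.0054 0 0 0 0 0.15; 0.076 0.0107 0 0 0 0 0.15; 0.114 0.016 0 0 0 0 0.15; 0.15 0.021 0 0 0 0 0.15; 0.175 0.0246 0 0 0 0 0.15")

```text
clock: 29.85
ee_pos: [623.1, 146.7, 192.5]
orientation: [-0.001, 0.706, 0.708, 0.0]
ft_force: [-0.6, 1.1, -0.7]
width: 21.9
finger_force: 20.0
```

play_rows(steps="0.0107 0.0015 0 0 0 0 0.15; 0.0107 0.0015 0 0 0 0 0.15; 0.0107 0.0015 0.015 0 0 0 0.15; 0.0107 0.0015 0.03 0 0 0 0.15; 0.0107 0.0015 0.0335 0 0 0 0.15")

```text
clock: 30.27
ee_pos: [624.1, 148.8, 157.1]
orientation: [-0.0, 0.709, 0.706, -0.003]
ft_force: [-0.7, -0.2, -1.7]
width: 21.9
finger_force: 20.0
```

play_rows(steps="0 0 0 0 0 0 0.15; 0 0 0 0 0 0 0.15")

```text
clock: 30.43
ee_pos: [625.6, 150.8, 160.0]
orientation: [0.0, 0.708, 0.706, -0.0]
ft_force: [-1.4, 1.0, 0.1]
width: 21.7
finger_force: 20.0
```

play_rows(steps="0 0 0 0 0 0 0.5; 0 0 0 0 0 0 0.5; 0 0 0 0 0 0 0.5; 0 0 0 0 0 0 0.5; 0 0 -0.02 0 0 0 0.5")

```text
clock: 30.85
ee_pos: [623.2, 151.9, 176.7]
orientation: [-0.002, 0.707, 0.707, -0.003]
ft_force: [-0.6, 0.5, -0.5]
width: 41.6
finger_force: 0.0
```

play_rows(steps="0 0 -0.03 0 0 0 0.5; -0.03 -0.005 -0.04 0 0 0 0.5; -0.06 -0.0094 -0.04 0 0 0 0.5; -0.06 -0.0094 -0.04 0 0 0 0.5; -0.06 -0.0094 -0.04 0 0 0 0.5")

```text
clock: 31.27
ee_pos: [616.1, 89.9, 220.5]
orientation: [0.001, 0.709, 0.706, -0.0]
ft_force: [0.7, 0.1, 0.4]
width: 43.4
finger_force: 0.0
```

```bash
cat >> h.py <<'E'
J=[(545.3,108.5),(625.3,152.2),(628,241.9),(551,288.5),(472.2,246.8)]
def inside(C,c):
    m=(np.hypot(C[...,0]-c[0],C[...,1]-c[1])<20); z=C[m][:,2]; k=(z>46)&(z<60)
    P=C[m][k]; return len(z),int(k.sum()),np.round(P.mean(0),1) if k.sum() else None
E
python3 - <<'E'
from h import *
e=where(); p=ctrl.camera("wrist"); C=cloud(p)
for c in J: print(inside(C,c),jar(C,c,30))
E
```

```text
t 31.2667 ee [616.1  89.9 220.5] w 43.4
(12828, 563, array([548.2, 107.6,  51.1])) [5.456e+02 1.083e+02 8.460e+01 1.000e+00 1.177e+03]
(2681, 639, array([630.2, 151.6,  51.3])) [6.254e+02 1.514e+02 8.480e+01 1.000e+00 1.269e+03]
(1151, 0, None) [628.2 241.2  84.8   1.1 702. ]
(0, 0, None) None
(149, 0, None) [473.4 246.2  84.5   1.  683. ]
```

play_rows(steps="-0.038 -0.006 0.01 0 0 0 0.5; -0.076 -0.012 0.01 0 0 0 0.5; -0.114 -0.018 0.01 0 0 0 0.5; -0.152 -0.024 0.01 0 0 0 0.5; -0.19 -0.03 0.01 0 0 0 0.5")

```text
clock: 31.73
ee_pos: [585.9, -97.2, 209.7]
orientation: [-0.0, 0.706, 0.708, 0.0]
ft_force: [-0.1, -1.9, 0.3]
width: 43.7
finger_force: 0.0
```

play_rows(steps="-0.038 -0.006 0.01 0 0 0 0.5; -0.076 -0.012 0.02 0 0 0 0.5; -0.114 -0.018 0.02 0 0 0 0.5; -0.152 -0.024 0.02 0 0 0 0.5; -0.1678 -0.0263 0.02 0 0 0 0.5")

```text
clock: 32.15
ee_pos: [558.4, -270.5, 189.4]
orientation: [0.001, 0.709, 0.705, -0.001]
ft_force: [-0.4, -0.7, -1.0]
width: 43.5
finger_force: 0.0
```

play_rows(steps="0 0 0 0 0 0 0.5; 0 0 0 0 0 0 0.5; 0 0 0 0 0 0 0.5")

```text
clock: 32.4
ee_pos: [560.7, -262.6, 189.6]
orientation: [-0.001, 0.706, 0.708, 0.001]
ft_force: [-0.6, 1.0, -0.6]
width: 43.5
finger_force: 0.0
```

```bash
python3 - <<'E'
from h import *
e=where(); p=ctrl.camera("wrist"); C=cloud(p)
for c in SL[2:]: print(slug(C,c), hexfit(p,C,c))
E
```

```text
t 32.4 ee [ 560.7 -262.6  189.6] w 43.5
[ 559.5 -265.3  559.6 -265.9   17.2  542. ] ([559.5, -265.7], np.float64(27.7), np.float64(10.9), 531)
[ 582.8 -320.5  583.2 -321.4   17.2  481. ] ([582.7, -321.3], np.float64(33.5), np.float64(10.9), 458)
[ 579.9 -377.2  580.2 -378.6   17.3  440. ] ([580.1, -378.2], np.float64(32.1), np.float64(11.1), 413)
```

play_rows(steps="0 0 0.03 0 0 -7 0.5; 0 0 0.055 0 0 -14 0.5; 0 0 0.075 0 0 -21 0.5; 0 0 0.085 0 0 -27.5 0.5; 0 0 0.09 0 0 -27.5 0.5")

```text
clock: 32.87
ee_pos: [559.5, -262.4, 97.9]
orientation: [-0.002, 0.517, 0.856, 0.001]
ft_force: [-0.6, -0.1, -0.0]
width: 43.7
finger_force: 0.0
```

play_rows(steps="0 0 0.008 0 0 0 0.5; 0 0 0.016 0 0 0 0.5; 0 0 0.023 0 0 0 0.5; 0 0 0.0265 0 0 0 0.5; 0 0 0.0265 0 0 0 0.5")

```text
clock: 33.28
ee_pos: [559.4, -264.9, 72.7]
orientation: [-0.0, 0.519, 0.855, -0.0]
ft_force: [0.2, -0.3, -0.1]
width: 43.3
finger_force: 0.0
```

play_rows(steps="0 0 0 0 0 0 0.15; 0 0 0 0 0 0 0.15; 0 0 0 0 0 0 0.15; 0 0 0 0 0 0 0.15; 0 0 0 0 0 0 0.15")

```text
clock: 33.7
ee_pos: [559.8, -265.3, 73.8]
orientation: [0.0, 0.519, 0.855, 0.0]
ft_force: [-0.8, 0.5, 1.9]
width: 21.8
finger_force: 20.0
```

play_rows(steps="0 0 0 0 0 0 0.15; 0 0 0 0 0 0 0.15")

```text
clock: 33.87
ee_pos: [559.8, -265.3, 73.8]
orientation: [0.0, 0.519, 0.855, 0.0]
ft_force: [-0.9, 0.7, 3.0]
width: 21.4
finger_force: 20.0
```

play_rows(steps="0 0 -0.02 0 0 0 0.15; 0 0 -0.05 0 0 7 0.15; 0 0 -0.08 0 0 14 0.15; 0 0 -0.11 0 0 21 0.15; 0 0 -0.12 0 0 27.5 0.15")

```text
clock: 34.28
ee_pos: [561.5, -265.8, 198.0]
orientation: [0.003, 0.709, 0.705, 0.002]
ft_force: [1.2, 0.9, 0.0]
width: 22.0
finger_force: 20.0
```

play_rows(steps="0.025 0.0034 0 0 0 0 0.15; 0.06 0.0081 0 0 0 0 0.15; 0.097 0.0131 0 0 0 0 0.15; 0.135 0.0182 0 0 0 0 0.15; 0.173 0.0233 0 0 0 0 0.15")

```text
clock: 34.7
ee_pos: [582.7, -90.6, 193.3]
orientation: [-0.0, 0.707, 0.707, 0.0]
ft_force: [0.9, 0.3, -1.1]
width: 21.6
finger_force: 20.0
```

play_rows(steps="0.038 0.0051 0 0 0 0 0.15; 0.076 0.0102 0 0 0 0 0.15; 0.114 0.0154 0 0 0 0 0.15; 0.152 0.0205 0 0 0 0 0.15; 0.19 0.0256 0 0 0 0 0.15")

```text
clock: 35.12
ee_pos: [608.3, 99.6, 193.2]
orientation: [-0.0, 0.707, 0.707, -0.0]
ft_force: [0.2, -0.1, -0.5]
width: 21.9
finger_force: 20.0
```

play_rows(steps="0.038 0.0051 0 0 0 0 0.15; 0.076 0.0102 0 0 0 0 0.15; 0.11 0.0148 0 0 0 0 0.15; 0.132 0.0178 0 0 0 0 0.15; 0.1445 0.0195 0 0 0 0 0.15")

```text
clock: 35.53
ee_pos: [627.1, 247.1, 193.0]
orientation: [-0.001, 0.705, 0.709, 0.001]
ft_force: [-0.6, 0.8, 0.0]
width: 21.8
finger_force: 20.0
```

play_rows(steps="0 0 0 0 0 0 0.15; 0 0 0.01 0 0 0 0.15; 0 0 0.022 0 0 0 0.15; 0 0 0.032 0 0 0 0.15; 0 0 0.0335 0 0 0 0.15")

```text
clock: 35.95
ee_pos: [626.9, 239.1, 156.5]
orientation: [-0.001, 0.708, 0.706, -0.003]
ft_force: [0.6, -1.0, -0.3]
width: 21.8
finger_force: 20.0
```

play_rows(steps="0 0 0 0 0 0 0.15; 0 0 0 0 0 0 0.15")

```text
clock: 36.12
ee_pos: [628.2, 241.4, 159.6]
orientation: [0.0, 0.708, 0.707, -0.0]
ft_force: [-0.1, -0.3, -0.7]
width: 21.8
finger_force: 20.0
```

play_rows(steps="0 0 0 0 0 0 0.5; 0 0 0 0 0 0 0.5; 0 0 0 0 0 0 0.5; 0 0 0 0 0 0 0.5; 0 0 -0.02 0 0 0 0.5")

```text
clock: 36.53
ee_pos: [626.0, 241.4, 176.5]
orientation: [-0.001, 0.707, 0.707, -0.003]
ft_force: [-0.3, -0.3, -0.3]
width: 41.6
finger_force: 0.0
```

play_rows(steps="0 0 -0.03 0 0 0 0.5; -0.03 -0.0024 -0.04 0 0 0 0.5; -0.06 -0.0048 -0.04 0 0 0 0.5; -0.06 -0.0048 -0.04 0 0 0 0.5; -0.06 -0.0048 -0.04 0 0 0 0.5")

```text
clock: 36.95
ee_pos: [623.7, 179.5, 220.5]
orientation: [0.001, 0.709, 0.706, -0.0]
ft_force: [-0.6, 0.7, -0.4]
width: 43.4
finger_force: 0.0
```

```bash
python3 - <<'E'
from h import *
e=where(); p=ctrl.camera("wrist"); C=cloud(p)
for c in J: print(inside(C,c),jar(C,c,30))
E
```

```text
t 36.95 ee [623.7 179.5 220.5] w 43.4
(0, 0, None) [5.465e+02 1.088e+02 8.350e+01 3.000e-01 1.700e+01]
(795, 430, array([619.3, 143.7,  51.1])) [623.9 150.7  84.6   1.  848. ]
(2739, 642, array([629.6, 242.4,  51.3])) [6.283e+02 2.415e+02 8.480e+01 1.000e+00 1.272e+03]
(1461, 0, None) [5.514e+02 2.882e+02 8.470e+01 1.000e+00 1.616e+03]
(463, 0, None) [4.735e+02 2.464e+02 8.440e+01 1.000e+00 1.579e+03]
```

play_rows(steps="-0.038 -0.003 0.01 0 0 0 0.5; -0.076 -0.006 0.01 0 0 0 0.5; -0.114 -0.009 0.01 0 0 0 0.5; -0.152 -0.0122 0.01 0 0 0 0.5; -0.19 -0.0152 0.01 0 0 0 0.5")

```text
clock: 37.42
ee_pos: [607.9, -7.5, 209.6]
orientation: [-0.0, 0.706, 0.708, 0.0]
ft_force: [1.2, -0.5, 0.3]
width: 43.0
finger_force: 0.0
```

play_rows(steps="-0.038 -0.003 0 0 0 0 0.5; -0.076 -0.006 0 0 0 0 0.5; -0.114 -0.009 0 0 0 0 0.5; -0.152 -0.0122 0 0 0 0 0.5; -0.19 -0.0152 0 0 0 0 0.5")

```text
clock: 37.83
ee_pos: [593.3, -197.8, 209.7]
orientation: [-0.0, 0.706, 0.708, 0.0]
ft_force: [1.2, -0.3, -0.6]
width: 43.2
finger_force: 0.0
```

play_rows(steps="-0.038 -0.003 0.01 0 0 0 0.5; -0.076 -0.006 0.02 0 0 0 0.5; -0.105 -0.0085 0.02 0 0 0 0.5; -0.1234 -0.0099 0.02 0 0 0 0.5; -0.1234 -0.0099 0.02 0 0 0 0.5")

```text
clock: 38.25
ee_pos: [581.9, -326.1, 189.1]
orientation: [0.001, 0.709, 0.705, -0.001]
ft_force: [-0.3, -0.3, 0.6]
width: 43.4
finger_force: 0.0
```

play_rows(steps="0 0 0 0 0 0 0.5; 0 0 0 0 0 0 0.5; 0 0 0 0 0 0 0.5")

```text
clock: 38.5
ee_pos: [584.1, -318.2, 189.8]
orientation: [-0.0, 0.706, 0.708, 0.001]
ft_force: [0.9, 0.3, 0.4]
width: 43.9
finger_force: 0.0
```

```bash
python3 - <<'E'
from h import *
e=where(); p=ctrl.camera("wrist"); C=cloud(p)
for c in SL[3:]: print(slug(C,c), hexfit(p,C,c))
E
```

```text
t 38.5 ee [ 584.1 -318.2  189.8] w 43.9
[ 582.9 -321.3  583.1 -322.    17.3  540. ] ([582.9, -321.7], np.float64(33.5), np.float64(10.9), 526)
[ 580.3 -377.   580.4 -377.9   17.3  466. ] ([580.3, -378.0], np.float64(31.4), np.float64(10.7), 441)
```

play_rows(steps="0 0 0.03 0 0 7 0.5; 0 0 0.055 0 0 14 0.5; 0 0 0.075 0 0 21 0.5; 0 0 0.085 0 0 26.5 0.5; 0 0 0.09 0 0 26.5 0.5")

```text
clock: 38.97
ee_pos: [582.7, -318.8, 97.8]
orientation: [-0.002, 0.85, 0.527, -0.001]
ft_force: [0.1, 0.6, 0.5]
width: 43.7
finger_force: 0.0
```

play_rows(steps="0 0 0.008 0 0 0 0.5; 0 0 0.016 0 0 0 0.5; 0 0 0.023 0 0 0 0.5; 0 0 0.0265 0 0 0 0.5; 0 0 0.0265 0 0 0 0.5")

```text
clock: 39.38
ee_pos: [582.6, -320.9, 72.6]
orientation: [-0.001, 0.85, 0.526, -0.0]
ft_force: [0.6, 0.0, -0.1]
width: 43.3
finger_force: 0.0
```

play_rows(steps="0 0 0 0 0 0 0.15; 0 0 0 0 0 0 0.15; 0 0 0 0 0 0 0.15; 0 0 0 0 0 0 0.15; 0 0 0 0 0 0 0.15")

```text
clock: 39.8
ee_pos: [583.2, -321.2, 73.8]
orientation: [0.0, 0.85, 0.526, 0.0]
ft_force: [1.0, -0.1, 0.9]
width: 21.6
finger_force: 20.0
```

play_rows(steps="0 0 0 0 0 0 0.15; 0 0 0 0 0 0 0.15")

```text
clock: 39.97
ee_pos: [583.2, -321.2, 73.8]
orientation: [0.0, 0.85, 0.526, 0.0]
ft_force: [-0.6, -0.6, 2.4]
width: 21.7
finger_force: 20.0
```

play_rows(steps="0 0 -0.02 0 0 0 0.15; 0 0 -0.05 0 0 -7 0.15; 0 0 -0.08 0 0 -14 0.15; 0 0 -0.11 0 0 -21 0.15; 0 0 -0.12 0 0 -26.5 0.15")

```text
clock: 40.38
ee_pos: [584.7, -322.0, 198.3]
orientation: [0.004, 0.705, 0.709, 0.001]
ft_force: [0.9, 0.1, 0.2]
width: 21.8
finger_force: 20.0
```

play_rows(steps="0.025 -0.0013 0 0 0 0 0.15; 0.06 -0.0031 0 0 0 0 0.15; 0.097 -0.005 0 0 0 0 0.15; 0.135 -0.007 0 0 0 0 0.15; 0.173 -0.009 0 0 0 0 0.15")

```text
clock: 40.8
ee_pos: [573.4, -146.6, 193.3]
orientation: [-0.0, 0.707, 0.707, -0.0]
ft_force: [0.4, 0.1, 0.0]
width: 21.7
finger_force: 20.0
```

play_rows(steps="0.038 -0.002 0 0 0 0 0.15; 0.076 -0.004 0 0 0 0 0.15; 0.114 -0.006 0 0 0 0 0.15; 0.152 -0.008 0 0 0 0 0.15; 0.19 -0.0099 0 0 0 0 0.15")

```text
clock: 41.22
ee_pos: [563.4, 43.6, 193.4]
orientation: [-0.0, 0.707, 0.707, -0.0]
ft_force: [0.9, -0.1, -0.2]
width: 22.0
finger_force: 20.0
```

play_rows(steps="0.038 -0.002 0 0 0 0 0.15; 0.076 -0.004 0 0 0 0 0.15; 0.114 -0.006 0 0 0 0 0.15; 0.152 -0.008 0 0 0 0 0.15; 0.19 -0.0099 0 0 0 0 0.15")

```text
clock: 41.63
ee_pos: [553.6, 233.6, 193.3]
orientation: [0.0, 0.707, 0.707, -0.0]
ft_force: [0.6, -0.2, -0.1]
width: 21.9
finger_force: 20.0
```

play_rows(steps="0.03 -0.0015 0 0 0 0 0.15; 0.048 -0.0025 0 0 0 0 0.15; 0.0571 -0.0031 0 0 0 0 0.15; 0.0571 -0.0031 0 0 0 0 0.15; 0.0571 -0.0031 0 0 0 0 0.15")

```text
clock: 42.05
ee_pos: [551.2, 287.8, 193.0]
orientation: [0.0, 0.707, 0.707, -0.001]
ft_force: [0.1, -1.0, 0.5]
width: 21.5
finger_force: 20.0
```

play_rows(steps="0 0 0.01 0 0 0 0.15; 0 0 0.022 0 0 0 0.15; 0 0 0.032 0 0 0 0.15; 0 0 0.0335 0 0 0 0.15; 0 0 0.0335 0 0 0 0.15")

```text
clock: 42.47
ee_pos: [550.5, 287.8, 158.2]
orientation: [-0.0, 0.707, 0.707, -0.002]
ft_force: [0.4, -0.0, -0.6]
width: 21.7
finger_force: 20.0
```

play_rows(steps="0 0 0 0 0 0 0.15; 0 0 0 0 0 0 0.15")

```text
clock: 42.63
ee_pos: [551.4, 289.1, 160.2]
orientation: [0.0, 0.707, 0.707, 0.0]
ft_force: [0.3, 0.4, -0.9]
width: 21.7
finger_force: 20.0
```

play_rows(steps="0 0 0 0 0 0 0.5; 0 0 0 0 0 0 0.5; 0 0 0 0 0 0 0.5; 0 0 0 0 0 0 0.5; 0 0 -0.02 0 0 0 0.5")

```text
clock: 43.05
ee_pos: [549.2, 287.8, 176.7]
orientation: [-0.001, 0.707, 0.707, -0.004]
ft_force: [-0.4, -0.4, 0.0]
width: 41.5
finger_force: 0.0
```

play_rows(steps="0 0 -0.03 0 0 0 0.5; -0.03 0.0013 -0.04 0 0 0 0.5; -0.06 0.0026 -0.04 0 0 0 0.5; -0.06 0.0026 -0.04 0 0 0 0.5; -0.06 0.0026 -0.04 0 0 0 0.5")

```text
clock: 43.47
ee_pos: [554.2, 226.7, 220.3]
orientation: [0.001, 0.709, 0.706, 0.0]
ft_force: [-0.0, 0.8, 0.6]
width: 43.6
finger_force: 0.0
```

```bash
python3 - <<'E'
from h import *
e=where(); p=ctrl.camera("wrist"); C=cloud(p)
for c in J: print(inside(C,c),jar(C,c,30))
E
```

```text
t 43.4667 ee [554.2 226.7 220.3] w 43.6
(125, 124, array([547.2, 101.3,  51.5])) [545.1 108.7  84.5   0.9 349. ]
(0, 0, None) [6.265e+02 1.518e+02 8.120e+01 2.000e-01 1.100e+01]
(10681, 591, array([628.9, 242.8,  51.3])) [6.277e+02 2.419e+02 8.480e+01 1.000e+00 1.175e+03]
(2671, 642, array([554.4, 288.6,  51.3])) [5.507e+02 2.886e+02 8.490e+01 1.000e+00 1.265e+03]
(9473, 0, None) [4.731e+02 2.468e+02 8.450e+01 1.000e+00 1.200e+03]
```

play_rows(steps="-0.038 0.0017 0.01 0 0 0 0.5; -0.076 0.0033 0.01 0 0 0 0.5; -0.114 0.005 0.01 0 0 0 0.5; -0.152 0.0066 0.01 0 0 0 0.5; -0.19 0.0083 0.01 0 0 0 0.5")

```text
clock: 43.93
ee_pos: [561.9, 39.2, 209.6]
orientation: [-0.0, 0.706, 0.708, 0.0]
ft_force: [0.9, 0.2, 0.2]
width: 43.7
finger_force: 0.0
```

play_rows(steps="-0.038 0.0017 0 0 0 0 0.5; -0.076 0.0033 0 0 0 0 0.5; -0.114 0.005 0 0 0 0 0.5; -0.152 0.0066 0 0 0 0 0.5; -0.19 0.0083 0 0 0 0 0.5")

```text
clock: 44.35
ee_pos: [570.8, -151.0, 209.7]
orientation: [-0.0, 0.706, 0.708, 0.0]
ft_force: [-0.0, -0.7, 0.5]
width: 43.5
finger_force: 0.0
```

play_rows(steps="-0.038 0.0017 0 0 0 0 0.5; -0.076 0.0033 0 0 0 0 0.5; -0.114 0.005 0 0 0 0 0.5; -0.152 0.0066 0 0 0 0 0.5; -0.19 0.0083 0 0 0 0 0.5")

```text
clock: 44.77
ee_pos: [579.6, -341.1, 209.4]
orientation: [-0.0, 0.706, 0.708, 0.001]
ft_force: [1.7, 0.7, -0.4]
width: 43.3
finger_force: 0.0
```

play_rows(steps="-0.025 0.001 0.01 0 0 0 0.5; -0.0365 0.0018 0.02 0 0 0 0.5; -0.0365 0.0018 0.02 0 0 0 0.5; -0.0365 0.0018 0.02 0 0 0 0.5; -0.0365 0.0018 0.02 0 0 0 0.5")

```text
clock: 45.18
ee_pos: [581.7, -374.0, 189.6]
orientation: [-0.001, 0.706, 0.709, 0.001]
ft_force: [0.2, 0.4, 0.4]
width: 43.5
finger_force: 0.0
```

```bash
python3 - <<'E'
from h import *
e=where(); p=ctrl.camera("wrist"); C=cloud(p)
for c in SL[4:]: print(slug(C,c), hexfit(p,C,c))
E
```

```text
t 45.1833 ee [ 581.7 -374.   189.6] w 43.5
[ 580.2 -378.1  580.  -378.8   17.3  541. ] ([580.2, -378.5], np.float64(32.7), np.float64(10.9), 528)
```

play_rows(steps="0 0 0.03 0 0 7 0.5; 0 0 0.055 0 0 14 0.5; 0 0 0.075 0 0 21 0.5; 0 0 0.085 0 0 28 0.5; 0 0 0.09 0 0 28 0.5")

```text
clock: 45.65
ee_pos: [580.8, -374.3, 98.4]
orientation: [-0.001, 0.857, 0.516, -0.0]
ft_force: [1.0, -0.3, 1.1]
width: 43.5
finger_force: 0.0
```

play_rows(steps="0 0 0.008 0 0 0 0.5; 0 0 0.016 0 0 0 0.5; 0 0 0.023 0 0 0 0.5; 0 0 0.0265 0 0 0 0.5; 0 0 0.0265 0 0 0 0.5")

```text
clock: 46.07
ee_pos: [580.0, -377.3, 72.6]
orientation: [-0.001, 0.857, 0.515, -0.0]
ft_force: [-0.7, -0.4, -0.4]
width: 43.7
finger_force: 0.0
```

play_rows(steps="0 0 0 0 0 0 0.15; 0 0 0 0 0 0 0.15; 0 0 0 0 0 0 0.15; 0 0 0 0 0 0 0.15; 0 0 0 0 0 0 0.15")

```text
clock: 46.48
ee_pos: [580.6, -377.7, 73.8]
orientation: [0.0, 0.857, 0.515, 0.0]
ft_force: [0.7, -0.4, 0.8]
width: 21.6
finger_force: 20.0
```

play_rows(steps="0 0 0 0 0 0 0.15; 0 0 0 0 0 0 0.15")

```text
clock: 46.65
ee_pos: [580.6, -377.7, 73.8]
orientation: [0.0, 0.857, 0.515, 0.0]
ft_force: [-0.2, 0.6, 2.0]
width: 22.1
finger_force: 20.0
```

play_rows(steps="0 0 -0.02 0 0 0 0.15; 0 0 -0.05 0 0 -7 0.15; 0 0 -0.08 0 0 -14 0.15; 0 0 -0.11 0 0 -21 0.15; 0 0 -0.12 0 0 -28 0.15")

```text
clock: 47.07
ee_pos: [582.1, -378.5, 198.5]
orientation: [0.004, 0.705, 0.709, 0.001]
ft_force: [0.3, 0.3, 0.6]
width: 21.7
finger_force: 20.0
```

play_rows(steps="0.025 -0.0043 0 0 0 0 0.15; 0.06 -0.0104 0 0 0 0 0.15; 0.097 -0.0168 0 0 0 0 0.15; 0.135 -0.0233 0 0 0 0 0.15; 0.173 -0.0299 0 0 0 0 0.15")

```text
clock: 47.48
ee_pos: [549.7, -203.0, 193.3]
orientation: [-0.0, 0.707, 0.707, 0.0]
ft_force: [0.9, 0.9, -0.8]
width: 21.9
finger_force: 20.0
```

play_rows(steps="0.038 -0.0066 0 0 0 0 0.15; 0.076 -0.0131 0 0 0 0 0.15; 0.114 -0.0197 0 0 0 0 0.15; 0.152 -0.0263 0 0 0 0 0.15; 0.19 -0.0329 0 0 0 0 0.15")

```text
clock: 47.9
ee_pos: [516.8, -12.8, 193.4]
orientation: [0.0, 0.707, 0.707, 0.0]
ft_force: [0.4, -0.3, -0.8]
width: 21.8
finger_force: 20.0
```

play_rows(steps="0.038 -0.0066 -0.01 0 0 0 0.15; 0.076 -0.0131 -0.02 0 0 0 0.15; 0.114 -0.0197 -0.02 0 0 0 0.15; 0.152 -0.0263 -0.02 0 0 0 0.15; 0.19 -0.0329 -0.02 0 0 0 0.15")

```text
clock: 48.32
ee_pos: [483.9, 177.2, 213.7]
orientation: [0.0, 0.707, 0.707, 0.0]
ft_force: [0.6, 0.1, -1.5]
width: 21.6
finger_force: 20.0
```

play_rows(steps="0.035 -0.006 0 0 0 0 0.15; 0.06 -0.0103 0 0 0 0 0.15; 0.0718 -0.0119 0 0 0 0 0.15; 0.0718 -0.0119 0 0 0 0 0.15; 0.0718 -0.0119 0 0 0 0 0.15")

```text
clock: 48.73
ee_pos: [472.9, 246.3, 213.1]
orientation: [0.0, 0.707, 0.707, -0.001]
ft_force: [-0.2, -0.6, -0.7]
width: 21.7
finger_force: 20.0
```

play_rows(steps="0 0 0.015 0 0 0 0.15; 0 0 0.032 0 0 0 0.15; 0 0 0.047 0 0 0 0.15; 0 0 0.0535 0 0 0 0.15; 0 0 0.0535 0 0 0 0.15")

```text
clock: 49.15
ee_pos: [472.7, 244.4, 158.3]
orientation: [0.0, 0.708, 0.706, -0.002]
ft_force: [0.5, -0.9, -0.3]
width: 21.4
finger_force: 20.0
```

play_rows(steps="0 0 0 0 0 0 0.15; 0 0 0 0 0 0 0.15")

```text
clock: 49.32
ee_pos: [473.6, 246.8, 160.7]
orientation: [0.0, 0.708, 0.707, 0.001]
ft_force: [0.8, -0.6, -0.3]
width: 21.7
finger_force: 20.0
```

play_rows(steps="0 0 0 0 0 0 0.5; 0 0 0 0 0 0 0.5; 0 0 0 0 0 0 0.5; 0 0 0 0 0 0 0.5; 0 0 -0.02 0 0 0 0.5")

```text
clock: 49.73
ee_pos: [470.9, 246.2, 177.3]
orientation: [-0.001, 0.707, 0.707, -0.003]
ft_force: [0.8, 0.1, 0.7]
width: 41.9
finger_force: 0.0
```

play_rows(steps="0 0 -0.03 0 0 0 0.5; 0 0 -0.06 0 0 0 0.5; -0.03 0.017 -0.08 0 0 0 0.5; -0.06 0.034 -0.1 0 0 0 0.5; -0.09 0.051 -0.12 0 0 0 0.5")

```text
clock: 50.15
ee_pos: [524.0, 156.7, 301.5]
orientation: [0.0, 0.706, 0.708, 0.001]
ft_force: [0.2, 0.3, -0.7]
width: 43.2
finger_force: 0.0
```

play_rows(steps="-0.03 0.015 0 0 0 0 0.5; -0.047 0.0243 0 0 0 0 0.5; -0.047 0.0243 0 0 0 0 0.5; -0.047 0.0243 0 0 0 0 0.5; -0.047 0.0243 0 0 0 0 0.5")

```text
clock: 50.57
ee_pos: [547.5, 111.5, 299.7]
orientation: [-0.001, 0.707, 0.708, 0.0]
ft_force: [0.1, 0.3, 0.0]
width: 43.9
finger_force: 0.0
```

```bash
python3 - <<'E'
from h import *
e=where(); p=ctrl.camera("wrist"); C=cloud(p); save(p,"w4"); print(table(p,C))
for c in J: print(inside(C,c),jar(C,c,30))
m=(np.hypot(C[...,0]-468,C[...,1]-157)<30)&(C[...,2]>98)&(C[...,2]<115); print(" H",C[m].mean(0),m.sum(),[d["point"] for d in ctrl.pinpoint(p,"handle_top")])
p=ctrl.camera("scene"); save(p,"s4")
E
```

```text
t 50.5667 ee [547.5 111.5 299.7] w 43.9
(array([548.211, 198.881,  -2.65 ]), 3750, np.float64(1.032792629661179), np.float64(43.2))
(813, 332, array([548.2, 107.9,  51.2])) [545.2 108.3  84.8   1.  610. ]
(8086, 297, array([619.2, 143.2,  51.4])) [623.6 150.   85.    1.  689. ]
(929, 482, array([629.1, 242. ,  51.3])) [627.9 241.   85.    1.  912. ]
(577, 297, array([554.6, 283.1,  51. ])) [550.8 288.2  84.9   1.  368. ]
(969, 471, array([477.8, 246.6,  51.1])) [472.9 245.9  84.7   1.  919. ]
 H [469.71352336 156.71796926 103.60965869] 306 [[466.0, 157.2, 108.9]]
```

View pics/w4.png

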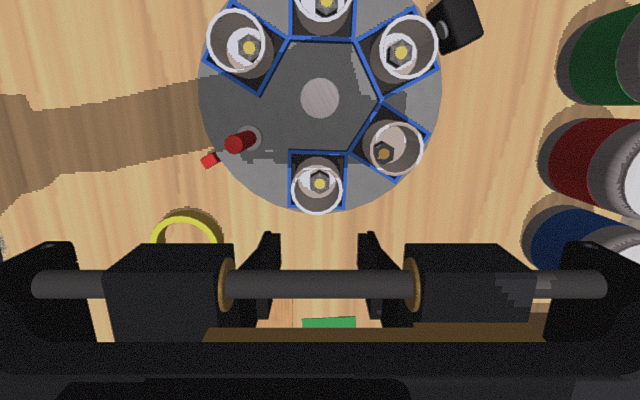

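play_rows(steps="0.018 -0.03 0.01 0 0 0 0.5; 0.036 -0.06 0.03 0 0 0 0.5; 0.0467 -0.079 0.06 0 0 0 0.5; 0.0467 -0.079 0.085 0 0 0 0.5; 0.0467 -0.079 0.1 0 0 0 0.5")

```text
clock: 51.13
ee_pos: [466.1, 158.6, 197.8]
orientation: [-0.001, 0.705, 0.709, -0.001]
ft_force: [0.2, -0.4, -0.4]
width: 43.6
finger_force: 0.0
```

play_rows(steps="0 0 0 0 0 0 0.5; 0 0 0 0 0 0 0.5; 0 0 0 0 0 0 0.5; 0 0 0 0 0 0 0.5")

```text
clock: 51.47
ee_pos: [470.0, 157.5, 201.2]
orientation: [0.001, 0.707, 0.707, 0.001]
ft_force: [0.7, -0.3, -0.5]
width: 43.7
finger_force: 0.0
```

```bash
python3 - <<'E'
from h import *
e=where(); p=ctrl.camera("wrist"); C=cloud(p); print(table(p,C)); save(p,"w5")
m=(np.hypot(C[...,0]-468,C[...,1]-157)<25)&(C[...,2]>97)&(C[...,2]<112); P=C[m]; print(P.mean(0),P.min(0),P.max(0),m.sum())
a0=-151.8
for k in range(9):
    P=lambda d:90*np.array([np.cos(np.radians(a0+40*k+d)),np.sin(np.radians(a0+40*k+d))])
    print("; ".join("%.4f %.4f 0 0 0 0 0.1"%tuple(((P(8*(j+1))-P(0))/1000)[::-1]) for j in range(5)))
E
```

```text
t 51.4667 ee [470.  157.5 201.2] w 43.7
(array([547.923, 199.07 ,  -2.65 ]), 5703, np.float64(1.0911736775176308), np.float64(43.2))
[468.7303053  157.90124253 103.48939223] [459.93780886 147.7786385   97.0455094 ] [477.39099505 165.57165903 106.12918146] 588
-0.0106 0.0067 0 0 0 0 0.1; -0.0202 0.0148 0 0 0 0 0.1; -0.0286 0.0242 0 0 0 0 0.1; -0.0356 0.0346 0 0 0 0 0.1; -0.0410 0.0459 0 0 0 0 0.1
-0.0038 0.0120 0 0 0 0 0.1; -0.0060 0.0243 0 0 0 0 0.1; -0.0064 0.0369 0 0 0 0 0.1; -0.0050 0.0494 0 0 0 0 0.1; -0.0019 0.0615 0 0 0 0 0.1
0.0047 0.0116 0 0 0 0 0.1; 0.0111 0.0225 0 0 0 0 0.1; 0.0188 0.0323 0 0 0 0 0.1; 0.0279 0.0410 0 0 0 0 0.1; 0.0381 0.0484 0 0 0 0 0.1
0.0111 0.0059 0 0 0 0 0.1; 0.0229 0.0101 0 0 0 0 0.1; 0.0352 0.0127 0 0 0 0 0.1; 0.0477 0.0135 0 0 0 0 0.1; 0.0603 0.0126 0 0 0 0 0.1
0.0123 -0.0027 0 0 0 0 0.1; 0.0241 -0.0070 0 0 0 0 0.1; 0.0351 -0.0129 0 0 0 0 0.1; 0.0453 -0.0203 0 0 0 0 0.1; 0.0543 -0.0291 0 0 0 0 0.1
0.0077 -0.0099 0 0 0 0 0.1; 0.0139 -0.0208 0 0 0 0 0.1; 0.0186 -0.0325 0 0 0 0 0.1; 0.0216 -0.0447 0 0 0 0 0.1; 0.0229 -0.0572 0 0 0 0 0.1
-0.0005 -0.0125 0 0 0 0 0.1; -0.0027 -0.0249 0 0 0 0 0.1; -0.0066 -0.0368 0 0 0 0 0.1; -0.0122 -0.0481 0 0 0 0 0.1; -0.0192 -0.0585 0 0 0 0 0.1
-0.0084 -0.0093 0 0 0 0 0.1; -0.0181 -0.0173 0 0 0 0 0.1; -0.0288 -0.0240 0 0 0 0 0.1; -0.0402 -0.0290 0 0 0 0 0.1; -0.0523 -0.0324 0 0 0 0 0.1
-0.0124 -0.0017 0 0 0 0 0.1; -0.0250 -0.0017 0 0 0 0 0.1; -0.0374 0.0001 0 0 0 0 0.1; -0.0495 0.0036 0 0 0 0 0.1; -0.0609 0.0088 0 0 0 0 0.1
```

play_rows(steps="0 0 0.02 0 0 0 0.5; 0 0 0.04 0 0 0 0.5; 0 0 0.06 0 0 0 0.5; 0 0 0.072 0 0 0 0.5; 0 0 0.075 0 0 0 0.5")

```text
clock: 51.93
ee_pos: [468.6, 156.6, 123.7]
orientation: [-0.0, 0.707, 0.707, -0.001]
ft_force: [-0.2, -0.5, -0.2]
width: 43.9
finger_force: 0.0
```

play_rows(steps="0 0 0 0 0 0 0.1; 0 0 0 0 0 0 0.1; 0 0 0 0 0 0 0.1; 0 0 0 0 0 0 0.1; 0 0 0 0 0 0 0.1", grip_force=20)

```text
clock: 52.35
ee_pos: [469.0, 157.1, 125.6]
orientation: [-0.0, 0.707, 0.707, 0.0]
ft_force: [-8.3, 0.1, 6.3]
width: 18.2
finger_force: 3.7
```

play_rows(steps="0 0 0 0 0 0 0.1; 0 0 0 0 0 0 0.1; 0 0 0 0 0 0 0.1")

```text
clock: 52.6
ee_pos: [468.8, 157.1, 125.6]
orientation: [-0.0, 0.707, 0.707, -0.0]
ft_force: [-2.6, -0.6, 5.9]
width: 17.5
finger_force: 20.0
```

play_rows(steps="-0.0106 0.0067 0 0 0 0 0.1; -0.0202 0.0148 0 0 0 0 0.1; -0.0286 0.0242 0 0 0 0 0.1; -0.0356 0.0346 0 0 0 0 0.1; -0.0410 0.0459 0 0 0 0 0.1")

```text
clock: 53.02
ee_pos: [514.5, 116.1, 125.6]
orientation: [-0.001, 0.707, 0.707, -0.0]
ft_force: [-3.0, 1.1, 5.8]
width: 17.9
finger_force: 20.0
```

Turning smoothly with small forces; continue round.

play_rows(steps="-0.0038 0.0120 0 0 0 0 0.1; -0.0060 0.0243 0 0 0 0 0.1; -0.0064 0.0369 0 0 0 0 0.1; -0.0050 0.0494 0 0 0 0 0.1; -0.0019 0.0615 0 0 0 0 0.1")

```text
clock: 53.43
ee_pos: [576.2, 114.1, 125.6]
orientation: [-0.001, 0.707, 0.707, -0.001]
ft_force: [-4.6, 0.3, 7.1]
width: 17.4
finger_force: 20.0
```

play_rows(steps="0.0047 0.0116 0 0 0 0 0.1; 0.0111 0.0225 0 0 0 0 0.1; 0.0188 0.0323 0 0 0 0 0.1; 0.0279 0.0410 0 0 0 0 0.1; 0.0381 0.0484 0 0 0 0 0.1")

```text
clock: 53.85
ee_pos: [624.4, 151.8, 125.6]
orientation: [-0.0, 0.707, 0.707, -0.001]
ft_force: [-5.4, -1.5, 8.0]
width: 17.5
finger_force: 20.0
```

play_rows(steps="0.0111 0.0059 0 0 0 0 0.1; 0.0229 0.0101 0 0 0 0 0.1; 0.0352 0.0127 0 0 0 0 0.1; 0.0477 0.0135 0 0 0 0 0.1; 0.0603 0.0126 0 0 0 0 0.1")

```text
clock: 54.27
ee_pos: [637.5, 210.8, 125.7]
orientation: [0.001, 0.708, 0.707, -0.002]
ft_force: [-3.9, -4.5, 8.2]
width: 17.1
finger_force: 20.0
```

play_rows(steps="0.0123 -0.0027 0 0 0 0 0.1; 0.0241 -0.0070 0 0 0 0 0.1; 0.0351 -0.0129 0 0 0 0 0.1; 0.0453 -0.0203 0 0 0 0 0.1; 0.0543 -0.0291 0 0 0 0 0.1")

```text
clock: 54.68
ee_pos: [609.5, 265.5, 125.7]
orientation: [0.002, 0.708, 0.707, 0.0]
ft_force: [0.7, -5.9, 5.1]
width: 17.5
finger_force: 20.0
```

play_rows(steps="0.0077 -0.0099 0 0 0 0 0.1; 0.0139 -0.0208 0 0 0 0 0.1; 0.0186 -0.0325 0 0 0 0 0.1; 0.0216 -0.0447 0 0 0 0 0.1; 0.0229 -0.0572 0 0 0 0 0.1")

```text
clock: 55.1
ee_pos: [551.9, 289.7, 125.7]
orientation: [0.001, 0.707, 0.707, 0.001]
ft_force: [4.4, -5.2, 4.1]
width: 17.6
finger_force: 20.0
```

play_rows(steps="-0.0005 -0.0125 0 0 0 0 0.1; -0.0027 -0.0249 0 0 0 0 0.1; -0.0066 -0.0368 0 0 0 0 0.1; -0.0122 -0.0481 0 0 0 0 0.1; -0.0192 -0.0585 0 0 0 0 0.1")

```text
clock: 55.52
ee_pos: [493.6, 271.7, 125.7]
orientation: [0.001, 0.707, 0.707, 0.003]
ft_force: [5.8, -0.6, 0.4]
width: 17.2
finger_force: 20.0
```

play_rows(steps="-0.0084 -0.0093 0 0 0 0 0.1; -0.0181 -0.0173 0 0 0 0 0.1; -0.0288 -0.0240 0 0 0 0 0.1; -0.0402 -0.0290 0 0 0 0 0.1; -0.0523 -0.0324 0 0 0 0 0.1")

```text
clock: 55.93
ee_pos: [460.2, 220.0, 125.6]
orientation: [-0.0, 0.706, 0.708, 0.002]
ft_force: [2.8, 4.6, 3.4]
width: 17.7
finger_force: 20.0
```

play_rows(steps="-0.0124 -0.0017 0 0 0 0 0.1; -0.0250 -0.0017 0 0 0 0 0.1; -0.0374 0.0001 0 0 0 0 0.1; -0.0495 0.0036 0 0 0 0 0.1; -0.0609 0.0088 0 0 0 0 0.1")

```text
clock: 56.35
ee_pos: [468.3, 157.7, 125.6]
orientation: [-0.001, 0.707, 0.707, 0.0]
ft_force: [-1.5, 4.5, 7.3]
width: 17.4
finger_force: 20.0
```

play_rows(steps="0 0 0 0 0 0 0.1; 0 0 0 0 0 0 0.1; 0 0 0 0 0 0 0.1; 0 0 0 0 0 0 0.1; 0 0 0 0 0 0 0.1")

```text
clock: 56.77
ee_pos: [469.7, 155.3, 125.6]
orientation: [0.001, 0.708, 0.706, -0.0]
ft_force: [1.6, -2.7, 8.6]
width: 17.6
finger_force: 20.0
```

play_rows(steps="0 0 0 0 0 0 0.1; 0 0 0 0 0 0 0.5; 0 0 0 0 0 0 0.5; 0 0 0 0 0 0 0.5; 0 0 0 0 0 0 0.5")

```text
clock: 57.18
ee_pos: [468.0, 156.8, 124.2]
orientation: [-0.001, 0.707, 0.707, -0.001]
ft_force: [-0.6, -0.8, -0.5]
width: 36.5
finger_force: 0.0
```

play_rows(steps="0 0 -0.01 0 0 0 0.5; 0 0 -0.035 0 0 0 0.5; 0 0 -0.07 0 0 0 0.5; 0 0 -0.105 0 0 0 0.5; 0 0 -0.14 0 0 0 0.5")

```text
clock: 57.6
ee_pos: [468.3, 157.2, 266.7]
orientation: [-0.0, 0.707, 0.707, -0.0]
ft_force: [0.5, 0.1, -1.2]
width: 43.6
finger_force: 0.0
```

play_rows(steps="-0.023 0.035 -0.01 0 0 0 0.5; -0.0467 0.079 -0.035 0 0 0 0.5; -0.0467 0.079 -0.035 0 0 0 0.5; -0.0467 0.079 -0.035 0 0 0 0.5; -0.0467 0.079 -0.035 0 0 0 0.5")

```text
clock: 58.02
ee_pos: [547.9, 110.3, 300.2]
orientation: [-0.0, 0.707, 0.707, 0.0]
ft_force: [-1.5, -0.5, -0.2]
width: 43.6
finger_force: 0.0
```

play_rows(steps="0 0 0 0 0 0 0.5; 0 0 0 0 0 0 0.5; 0 0 0 0 0 0 0.5; 0 0 0 0 0 0 0.5")

```text
clock: 58.35
ee_pos: [547.2, 111.3, 299.5]
orientation: [-0.0, 0.707, 0.708, -0.0]
ft_force: [0.3, -0.2, 0.0]
width: 43.5
finger_force: 0.0
```

```bash
python3 - <<'E'
from h import *
e=where(); p=ctrl.camera("wrist"); C=cloud(p); save(p,"w6"); print(table(p,C))
for c in J: print(inside(C,c),jar(C,c,30))
for n in ["side"]:
    q=ctrl.camera(n); D=cloud(q); print(table(q,D)); print([jar(D,c,30) for c in J])
    print([(np.round(d["point"]),d["conf"]) for l in ("tape","tin") for d in ctrl.pinpoint(q,l)[:1]])
E
```

```text
t 58.35 ee [547.2 111.3 299.5] w 43.5
(array([548.243, 198.899,  -2.624]), 3737, np.float64(1.0390650615365686), np.float64(43.2))
(763, 346, array([550.6, 108. ,  51.3])) [547.5 108.2  84.8   1.  610. ]
(7955, 339, array([620. , 144. ,  51.3])) [624.8 152.   84.9   1.  694. ]
(920, 490, array([627.9, 244.1,  51.2])) [626.7 243.1  85.1   1.  912. ]
(544, 281, array([552.1, 282.9,  51. ])) [548.4 288.2  84.7   1.  367. ]
(1022, 483, array([476.5, 245.2,  51.1])) [471.7 243.9  84.8   1.  917. ]
(array([547.294, 196.546,  -2.623]), 228, np.float64(1.0462942960804344), np.float64(44.5))
[array([547.3, 105. ,  86.1,   1.1, 100. ]), array([624.9, 149.3,  86. ,   1. ,  96. ]), array([627.2, 241.2,  86. ,   1.2,  85. ]), array([547.8, 285.6,  85.9,   1.1,  77. ]), array([470.9, 241.7,  85.5,   1. ,  86. ])]
[(array([374.,  12.,   0.]), 0.61), (array([744., -54.,   2.]), 0.56)]
```

View pics/w6.png

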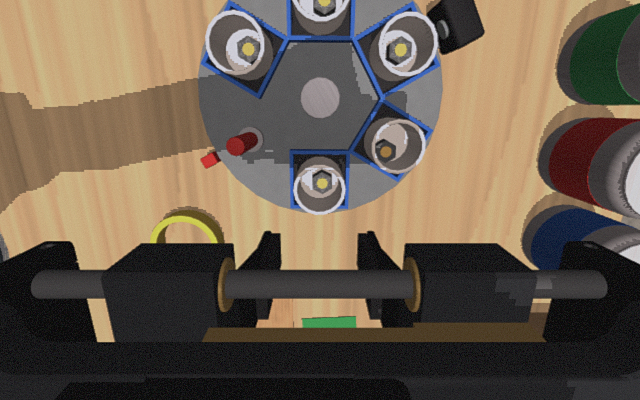

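The handle at (240,143) is back at the pointer, within 0.03 rad of one full turn. All five jars stand upright with one slug each, and the tape and tin are where they were.

```bash
python3 -c "
from rig import ctrl
print(ctrl.job_done())"
```

```text
the job is handed in; nothing more can be done
None
```

The job is handed in: all five pockets hold an upright jar with one slug each, the handle has gone one full turn and is back at the pointer (about 0.03 rad off), and the tape and tin were not disturbed; `job_done` returned no verdict, so this rests on my last camera check.

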